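Nest the calorimeter cups and hold the contact thermometer on the dot

TASK

Make up the calorimeter: set the middle metal cup upright in the large black cup and the small metal cup in the middle one, each fully home. Then draw the orange contact thermometer out of its leaning stand and hold it upright with its sprung tip resting gently on the red dot in the bottom of the small cup, the tip pushed about half-way in. Finish while still holding it there, and leave the bottle, timer, tape and slide box where they are.

Things in the scene. Friction and masses are not known exactly. Their poses are not given: they have to be found in the camera images.
- large_cup: large round black cup, 96 mm across outside at the rim, fixed to the worktop on a black foot disc 124 mm across. Inside: floor (bright disc) 15 mm above the origin, 84 mm across at the floor and 88 mm at the mouth; rim 65 mm above the origin. Origin: centre of the underside on the worktop; z up.
- middle_cup: loose bright aluminium cup, open, slightly tapered, 120 g: outside 60 mm across at the bottom, 66 mm at the rim, 75 mm high; wall 4 mm, floor 4 mm thick, inside 52 mm across at the floor. Stands upright. Origin: centre of the underside; z up. Home in the large cup its origin is 15 mm above the large cup's, its rim 25 mm above that rim. It and the small cup may swap places from start to start.
- small_cup: loose darker steel cup, open, narrower and taller, 100 g: outside 46 mm across at the bottom, 52 mm at the rim, 96 mm high; wall 3 mm, floor 4 mm thick, inside 40 mm across at the floor, with a red dot on it. Stands upright. Origin: centre of the underside; z up. Home in the middle cup its origin is 4 mm above the middle cup's, its rim 25 mm above that rim.
- dot (a point): centre of the red dot, 14 mm across, on the inner floor of the small cup, 8 mm off the cup's axis (along the cup's +x), 4 mm above the cup's origin
- stand: fixed stand for the thermometer: dark base plate 95 x 66 x 14 mm, grey block with a through hole 14 mm wide and 44 mm long between two aluminium cheeks (54 mm over both, about 135 mm high). The hole leans 20 degrees from vertical, its top toward the stand's -x (roughly toward the robot). Origin: centre of the underside; z up.
- probe: orange contact thermometer, 130 g, 197 mm long. Origin on its axis at the tip end (tip out); z from tip to handle. Sprung tip 6 mm thick, copper foot 8 mm; steel stem 9 mm thick from z = 28 mm; black collar 30 mm across at z = 112 to 120 mm rests on the stand's block; then the handle. It leans 20 degrees in the stand, tip about 30 mm above the worktop; 115 mm along its axis draws it out.
- grip (a point): place to grip the thermometer: middle of the orange handle, on the axis, 165 mm above the tip end. The handle is a square bar from z = 119 to 197 mm, 26 mm along the probe's x and 22 mm along its y; grip across the flat y faces (y about level in the stand); the small display is on the -x face
- tip_end (a point): centre of the end face of the sprung tip (moves with the tip)
- tip (a joint): how far the sprung tip is pushed into the stem: 0 out, 0.014 m fully in; spring 300 N/m, no preload (half-way, 7 mm, takes 2.1 N)
- bottle: white plastic bottle 60 mm across, 140 mm high, bystander; origin centre of underside
- timer: kitchen-type timer, white with grey dial, 66 x 66 x 49 mm, bystander; origin centre of underside
- tape: roll of beige tape lying flat, 84 mm across, 19 mm high, bystander; origin centre of underside
- slides: small blue box of slides, 30 x 78 x 26 mm, bystander; origin centre of underside

How it is judged:
By the outcome, as a careful person would: the job done as asked, in the order asked, and still so for the second after the job is handed in, while the arm keeps its last pose, push and grip.
It also fails if it takes over 72 s, if anything falls off the work surface, if the arm or the gripper's body presses on something with over 40 N, if the wrist force passes 120 N, or if a joint passes its speed limit or range.

ROBOT

A 6-joint arm with a two-finger parallel gripper is mounted at the origin on a cart in front of the work surface, level with it; the furniture and walls round the work are solid. World frame = base frame: x ahead of the robot, y to its left, z up, the work surface at z = 0. Lengths are in mm, angles in rad, forces in N, time in s.
With the tool pointing down it reaches from about 325 to 1000 mm from the base axis. Payload 5.1 kg.
Tool frame: the origin (TCP) lies at the very end of the fingers, on their centre line; the grasp point (between the pads) lies 19 mm behind it (ctrl.tcp_to_grasp is the distance from the TCP to the grasp point, in mm); z points along the fingers, y is the direction in which the jaws open and shut (so a half turn about z gives the same grasp; the last joint's range is limited). The gripper opens to 85 mm and grips with 20 to 120 N. Pads are 22 mm wide; open, the fingers measure 114 mm over their backs; the gripper's body (76 mm by 85 mm) begins 54 mm behind the grasp point. The pads swing forward as they close: fully open they stand 13 mm farther back than shut.
Start: joints at [-1.199, 0.124, 1.65, -0, 1.367, -0.083], TCP at [285.501, -583.929, 194.322] pointing down, gripper open.
Joint ranges: [-2.61, 2.61], [-1.02, 2.33], [0.03, 2.71], [-1.35, 4.49], [0.32, 2.68], [-2.91, 2.91]. Speed limits (rad/s): [2.57, 2.57, 3.14, 3.14, 3.14, 3.14].

INTERFACE

Orientations are given as a rotation vector (axis times angle).
In Python, from cell import ctrl gives the robot as it stands.
- The arm moves only by the tool drive_tool, never from a script. Its argument "plan" is a list of rows, each an object with "rot": the turn, a rotation vector about the world's x, y, z in rad, a list of three; "slide": the shift along the world's x, y, z in mm, a list of three; "hand": the finger opening in mm, from 0 to 85.4. A call has 1 to 8 rows; each row is the pose to reach, as a shift and turn from the pose measured when the call began; what a row does not reach only later rows make up. A row lasts 1/12 s, in which the tool goes at most 41.7 mm and 7.16 degrees, less where a joint would pass 70% of its speed; a pose out of reach is approached as far as the arm can. A call with a gripper value outside its range is refused whole. The fingers move at their own pace and stop on an object; "grip_force" is the grip in N (left out, the last holds). Time passes only in rows, so rows that repeat a pose let the fingers close. It gives the time, the measured TCP pose, the force and the opening at its end, in the units of the state.
- ctrl.state(): the state, without advancing time (a new reading comes with each control period).
- ctrl.camera(name): name is "scene" or "top" or "wrist"; returns a dict with "image" (420x560x3 uint8, blue, green, red), "depth" (420x560 float32, mm along the optical axis (not along the pixel's ray), 0 where there is no reading), "K" (3x3 intrinsics, pixels), "position" and "orientation" of the camera in the world; the wrist camera has in their place "mount" (4x4, takes a point from camera to tool coordinates, whose origin is the TCP and whose axes are the flange's). Camera axes: x right, y up, looking along -z (the intrinsics and any distortion apply to the point x, -y, -z); pixel columns grow to the right and rows downward; lengths in mm; the calibration is good to about 2 mm. A picture is of the moment at which its call begins: read the wrist's pose just before it.
- ctrl.sign_off(): hands the job in, once; it reports no verdict.
The state is a dict: "time": time; "joint_positions": joint angles; "qd": joint speeds; "joint_torque": joint torques, N m; "tcp_pos": TCP position; "eef_rot": TCP orientation; "ft_force": force on the tool from outside, world axes, zero at the start; "ft_torque": the same for the moment, N m; "opening": finger opening in mm.
Only numpy, scipy, OpenCV 4.12 (cv2) and the standard library are available. Lean on these libraries where they do the work, as an engineer would, in place of code of your own. Each camera call takes 0.05 s, during which the arm holds its last target. There are 200 camera calls.

## Working session

There is one attempt and no reset: what is moved stays moved. The work goes in short steps, Python scripts to look and compute and a tool call to move; the robot and the scene stay as the last step left them, time stands still between calls to the robot, and variables do not carry over. Pictures are saved under pics/ and viewed, about 8 in all and at most 12, crops included, and the job is handed in when it is done.

Besides the shell and the picture viewer there is one more tool, called after "Emit:" as name(argument=value, ...), one argument or row to a line, values as JSON. drive_tool: Moves the arm, as the interface text tells. Its arguments: {"type":"object","properties":{"plan":{"type":"array","items":{"type":"object","properties":{"rot":{"type":"array","items":{"type":"number"}},"slide":{"type":"array","items":{"type":"number"}},"hand":{"type":"number"}}}},"grip_force":{"type":"number"}},"required":["plan"]}

```bash
mkdir -p pics; ls; cat > h.py <<'E'
import numpy as np, cv2
from scipy.spatial.transform import Rotation as R
from cell import ctrl
def rot(o):
    o=np.array(o,float)
    if o.shape==(3,3): return o
    return R.from_rotvec(o).as_matrix() if o.size==3 else R.from_quat(o).as_matrix()
def grab(n):
    s=ctrl.state(); c=ctrl.camera(n)
    if n=='wrist':
        T=np.eye(4); T[:3,:3]=rot(s['eef_rot']); T[:3,3]=s['tcp_pos']; T=T@np.array(c['mount'])
    else:
        T=np.eye(4); T[:3,:3]=rot(c['orientation']); T[:3,3]=c['position']
    c['T']=T; return c
def cloud(c):
    d=c['depth']; K=np.array(c['K']); v,u=np.mgrid[:d.shape[0],:d.shape[1]]
    P=np.stack([(u-K[0,2])/K[0,0]*d,-(v-K[1,2])/K[1,1]*d,-d],-1)
    W=P@c['T'][:3,:3].T+c['T'][:3,3]; W[d==0]=np.nan; return W
def proj(c,p):
    q=c['T'][:3,:3].T@(np.array(p,float)-c['T'][:3,3]); K=np.array(c['K'])
    return K[0,0]*q[0]/-q[2]+K[0,2], K[1,1]*-q[1]/-q[2]+K[1,2]
E
python3 - <<'E'
from h import *
s=ctrl.state(); print(s, getattr(ctrl,'tcp_to_grasp',None), [a for a in dir(ctrl) if a[0]!='_'])
a=grab('scene');b=grab('top')
for n,c in (('scene',a),('top',b)):
    print(n,{k:v for k,v in c.items() if k not in('image','depth')})
    np.savez('pics/'+n,W=cloud(c)); cv2.imwrite(f'pics/{n}1.png',cv2.resize(c['image'],None,fx=1.42,fy=1.42))
E
```

```text
pics
{'time': 0.0, 'joint_positions': array([-1.19856258e+00,  1.24515423e-01,  1.65167569e+00, -2.40704902e-05,
        1.36751982e+00, -8.25918678e-02]), 'qd': array([-1.95920217e-03,  1.12692639e-03, -1.62472815e-04, -9.79778889e-04,
       -1.29300999e-04, -7.89296789e-05]), 'joint_torque': array([ 1.92206404e-03, -4.23612249e+01, -3.65452087e+01,  2.10345661e-05,
        6.75979973e-03, -2.06598344e-05]), 'tcp_pos': array([ 285.26675305, -583.28281493,  193.04544149]), 'eef_rot': array([-3.05866534e+00, -7.07831894e-01,  5.16483833e-04]), 'ft_force': array([0.12113153, 0.53297264, 0.13317353]), 'ft_torque': array([0.01313378, 0.02506802, 0.004041  ]), 'opening': 85.7796443594242} 18.700000000000003 ['PlanningError', 'camera', 'sign_off', 'state', 'tcp_to_grasp']
scene {'K': array([[501.87821061,   0.        , 285.40290663],
       [  0.        , 501.87821061, 208.9736948 ],
       [  0.        ,   0.        ,   1.        ]]), 'position': array([  61.37061816, 1004.87936548, 1047.22093684]), 'orientation': array([ 0.27089193, -1.16916755, -2.45048139]), 'T': array([[-8.97035163e-
[... 261 characters left out ...]
.00000000e+00,  0.00000000e+00,
         1.00000000e+00]])}
top {'K': array([[490.63618244,   0.        , 272.94044366],
       [  0.        , 490.63618244, 209.33478426],
       [  0.        ,   0.        ,   1.        ]]), 'position': array([ 417.56908241,  -10.82078037, 1779.55482611]), 'orientation': array([ 0.06843111, -0.05845003, -1.56261635]), 'T': array([[ 7.49130763e-03,  9.96706508e-01, -8.07466261e-02,
         4.17569082e+02],
       [-9.99953571e-01,  6.97726721e-03, -6.64637283e-03,
        -1.08207804e+01],
       [-6.06109227e-03,  8.07926671e-02,  9.96712500e-01,
         1.77955483e+03],
       [ 0.00000000e+00,  0.00000000e+00,  0.00000000e+00,
         1.00000000e+00]])}
```

View pics/scene1.png

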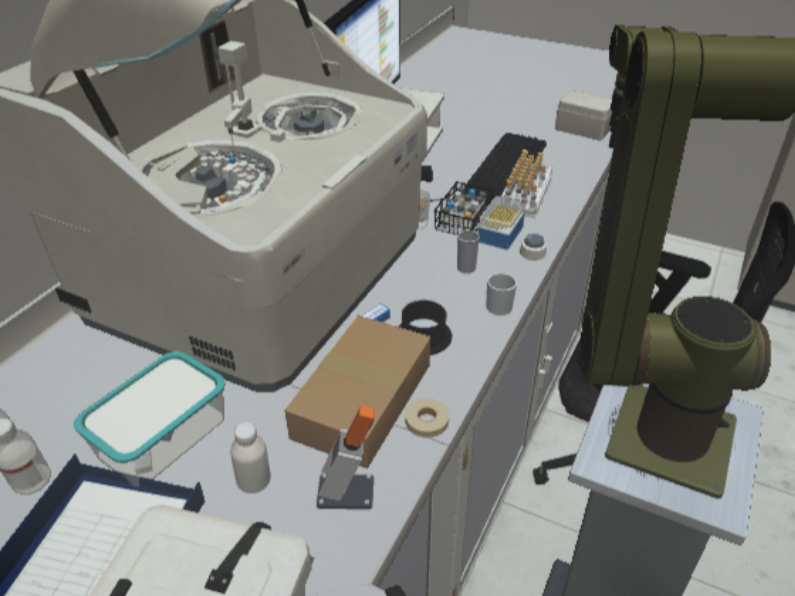

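View pics/top1.png

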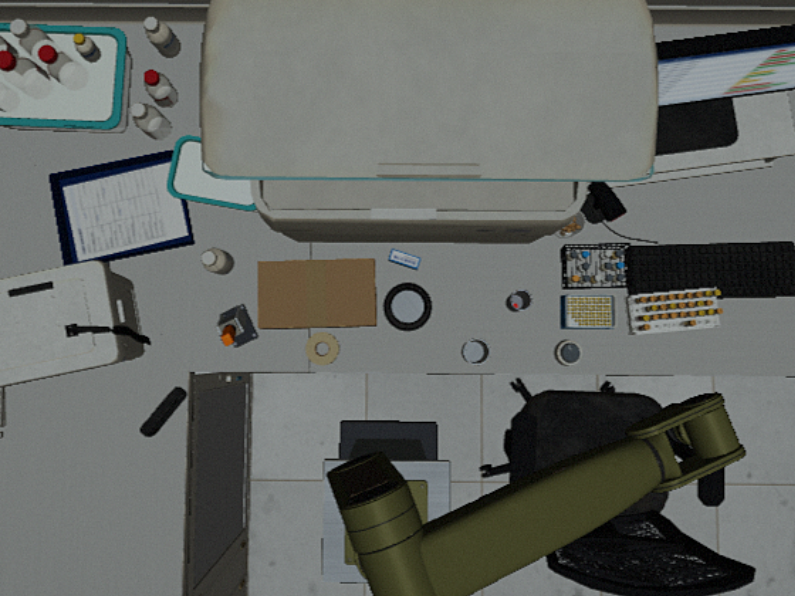

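The scene and top views agree. In the top view (800 px wide) the small cup with the red dot is at (518,300), the middle cup at (474,351), the large cup at (408,306) and the stand and probe at (235,327). The tape is at (323,348), with a tall brown box between the stand and the large cup. Next I fit the positions from depth.

```bash
python3 - <<'E'
from h import *
W=np.load('pics/top.npz')['W']; S=np.load('pics/scene.npz')['W']
def fit(name,u,v,zlo,zhi,r=40):
    u/=1.42;v/=1.42
    m=np.zeros(W.shape[:2],bool); m[int(v-r):int(v+r),int(u-r):int(u+r)]=1
    m&=(W[...,2]>zlo)&(W[...,2]<zhi); p=W[m].astype(np.float32)
    (c,rad)=cv2.minEnclosingCircle(p[:,:2]); 
    print(name,len(p),'mec',np.round(c,1),round(rad,1),'mean',p.mean(0).round(1),'zmax',p[:,2].max(), 'bb',p.min(0).round(),p.max(0).round())
fit('small',518,300,80,115,22); fit('mid',474,351,60,90,22); fit('large',408,306,50,80,40)
fit('largefloor',408,306,8,22,14);fit('foot',408,306,4,30,40)
fit('tape',323,348,10,30,25);fit('stand',235,327,8,20,35);fit('probe',235,327,120,300,30)
fit('box',317,294,25,400,60);fit('bottle',215,260,100,160,25);fit('slides',404,258,15,40,15);fit('timer',569,352,30,70,20)
fit('table',440,345,-30,30,10)
# red dot
c=grab('top');im=c['image'].astype(int)
m=(im[...,2]>im[...,1]+50)&(im[...,2]>im[...,0]+50); m[:195]=0;m[230:]=0;m[:,:350]=0;m[:,380:]=0
v,u=np.nonzero(m);print('dot px',u.mean(),v.mean(),len(u)); print(W[m].mean(0))
# scene-based check for mid & small
for n,b in (('small',(448,228,490,275)),('mid',(480,270,522,318)),('large',(395,295,460,355)),('probe',(340,400,385,480))):
    x0,y0,x1,y1=[int(k/1.42) for k in b]; p=S[y0:y1,x0:x1].reshape(-1,3); p=p[p[:,2]>(60 if n!='small' else 85)] if n!='large' else p[p[:,2]>55]
    p=p[p[:,2]<(300)].astype(np.float32);c0,r0=cv2.minEnclosingCircle(p[:,:2]);print('S',n,len(p),np.round(c0,1),round(r0,1),p.min(0).round(),p.max(0).round())
E
```

```text
Traceback (most recent call last):
cv2.error: OpenCV(4.12.0) /io/opencv/modules/imgproc/src/shapedescr.cpp:201: error: (-215:Assertion failed) count >= 0 && (depth == CV_32F || depth == CV_32S) in function 'minEnclosingCircle'
```

```bash
cat > m.py <<'E'
from h import *
W=np.load('pics/top.npz')['W']; S=np.load('pics/scene.npz')['W']
def fit(name,u,v,zlo,zhi,r=40):
    u/=1.42;v/=1.42
    m=np.zeros(W.shape[:2],bool); m[int(v-r):int(v+r),int(u-r):int(u+r)]=1
    print(name,'z range',np.nanpercentile(W[m][:,2],[1,50,99]).round(),end=' ')
    m&=(W[...,2]>zlo)&(W[...,2]<zhi); p=np.ascontiguousarray(W[m],dtype=np.float32)
    if len(p)<3: print('none');return
    (c,rad)=cv2.minEnclosingCircle(p[:,:2].copy()); 
    print(len(p),'mec',np.round(c,1),round(rad,1),'mean',p.mean(0).round(1), 'bb',p.min(0).round(),p.max(0).round())
fit('small',518,300,80,115,22); fit('mid',474,351,60,90,22); fit('large',408,306,50,80,40)
fit('largefloor',408,306,8,22,14);fit('foot',408,306,4,30,40)
fit('tape',323,348,10,30,25);fit('stand',235,327,8,20,35);fit('probe',235,327,120,300,30)
fit('box',317,294,25,400,60);fit('bottle',215,260,100,160,25);fit('slides',404,258,15,40,15);fit('timer',569,352,30,70,20)
fit('table',440,345,-30,30,10)
c=grab('top');im=c['image'].astype(int)
m=(im[...,2]>im[...,1]+50)&(im[...,2]>im[...,0]+50); m[:195]=0;m[230:]=0;m[:,:350]=0;m[:,380:]=0
v,u=np.nonzero(m);print('dot px',u.mean(),v.mean(),len(u)); print(W[m])
for n,b in (('small',(448,228,490,275)),('mid',(480,270,522,318)),('large',(395,295,460,355)),('probe',(340,400,385,480))):
    x0,y0,x1,y1=[int(k/1.42) for k in b]; p=S[y0:y1,x0:x1].reshape(-1,3); p=p[(p[:,2]>dict(small=88,mid=68,large=58,probe=100)[n])&(p[:,2]<300)].astype(np.float32)
    c0,r0=cv2.minEnclosingCircle(p[:,:2].copy());print('S',n,len(p),np.round(c0,1),round(r0,1),p.min(0).round(),p.max(0).round())
E
python3 m.py
```

```text
small z range [-10.   1.  99.] 61 mec [ 550.8 -320. ] 26.3 mean [ 551.  -322.3   94.8] bb [ 526. -344.   80.] [ 575. -295.  105.]
mid z range [-912.    0.   78.] 80 mec [ 425.9 -214.9] 32.7 mean [ 427.  -217.3   74.4] bb [ 395. -247.   61.] [ 458. -184.   84.]
large z range [-9.  3. 89.] 293 mec [531.5 -48.5] 181.6 mean [552.7   9.8  71.7] bb [ 412. -185.   51.] [652.  92.  80.]
largefloor z range [-4. 16. 71.] 487 mec [539.3 -47.9] 61.8 mean [538.6 -46.7  14.6] bb [493. -97.   8.] [592.   1.  22.]
foot z range [-9.  3. 89.] 1776 mec [544.1 -44.9] 197.7 mean [544.9 -57.   11. ] bb [ 399. -192.    4.] [688.  97.  30.]
tape z range [-913.    3.   91.] 391 mec [444.9 163.1] 92.9 mean [432.4 167.2  19. ] bb [373.  79.  10.] [486. 253.  29.]
stand z range [-884.    2.  210.] 353 mec [487.5 392.6] 171.3 mean [481.7 392.2  12.2] bb [371. 265.   8.] [611. 520.  20.]
probe z range [ -9.   3. 213.] 251 mec [470.4 371.8] 37.2 mean [470.8 367.7 163.4] bb [434. 343. 121.] [506. 406. 223.]
box z range [-903.   13.  378.] 6521 mec [617.8 182.3] 243.7 mean [605.8 157.3 157.4] bb [399. -31.  25.] [77
[... 486 characters left out ...]
 bb [ 411. -163.  -11.] [481. -94.  12.]
dot px 362.75 214.875 8
[[ 546.51489369 -317.83738751    6.32560967]
 [ 546.73040701 -321.91031065    3.71335956]
 [ 546.1251218  -323.99408023   12.3850762 ]
 [ 543.27416605 -322.32324563    1.20747685]
 [ 543.10290888 -325.45482994    3.99229254]
 [ 542.90713221 -328.5130274     7.12269953]
 [ 539.43097421 -325.32405102    4.5803124 ]
 [ 539.58933645 -329.28799343    2.6473131 ]]
S small 88 [ 550.5 -322.8] 32.1 [ 524. -354.   88.] [ 575. -292.  104.]
S mid 117 [ 423. -217.] 35.3 [ 391. -251.   68.] [ 457. -183.   82.]
S large 603 [526.6   3.4] 103.5 [ 484. -100.   58.] [584. 107.  89.]
S probe 699 [466.9 368.7] 35.5 [432. 347. 100.] [501. 403. 220.]
```

```bash
python3 - <<'E'
from h import *
s=ctrl.state(); M=rot(s['eef_rot']); print(M.round(3)); 
c=ctrl.camera('wrist'); print(np.array(c['mount']).round(3),c['K'])
E
```

```text
[[ 0.898  0.439 -0.001]
 [ 0.439 -0.898  0.002]
 [ 0.    -0.002 -1.   ]]
[[ 0.00000e+00  9.51000e-01  3.08000e-01  7.88510e+01]
 [ 1.00000e+00  0.00000e+00 -2.00000e-03  1.22000e-01]
 [-2.00000e-03  3.08000e-01 -9.51000e-01 -1.80581e+02]
 [ 0.00000e+00  0.00000e+00  0.00000e+00  1.00000e+00]] [[367.84759832   0.         275.34012334]
 [  0.         367.84759832 211.31615378]
 [  0.           0.           1.        ]]
```

Emit:
drive_tool(
  plan=[
    {"slide": [17,46,5],"rot": [0,0,0.12],"hand": 85},
    {"slide": [35,92,10],"rot": [0,0,0.24],"hand": 85},
    {"slide": [52,136,15],"rot": [0,0,0.36],"hand": 85},
    {"slide": [70,180,20],"rot": [0,0,0.48],"hand": 85},
    {"slide": [85,220,25],"rot": [0,0,0.6],"hand": 85},
    {"slide": [100,255,30],"rot": [0,0,0.72],"hand": 85},
    {"slide": [115,290,35],"rot": [0,0,0.84],"hand": 85},
    {"slide": [130,320,40],"rot": [0,0,0.96],"hand": 85},
  ],
)

```text
time: 0.87
tcp_pos: [409.2, -274.7, 231.5]
eef_rot: [-2.381, -2.047, 0.001]
ft_force: [0.4, -0.1, 0.8]
opening: 84.9
```

Emit:
drive_tool(
  plan=[
    {"slide": [5,20,0],"rot": [0,0,0.09],"hand": 85},
    {"slide": [10,40,0],"rot": [0,0,0.16],"hand": 85},
    {"slide": [10,40,0],"rot": [0,0,0.16],"hand": 85},
  ],
)

```text
time: 1.12
tcp_pos: [419.9, -231.7, 231.6]
eef_rot: [-2.204, -2.238, -0.001]
ft_force: [-0.1, -0.4, 0.8]
opening: 84.9
```

```bash
cat > look.py <<'E'
from h import *
import sys
s=ctrl.state(); c=grab('wrist'); n=sys.argv[1]
np.savez('pics/'+n,W=cloud(c),T=c['T'],K=c['K']); cv2.imwrite(f'pics/{n}.png',c['image'])
print('t',s['time'],'tcp',s['tcp_pos'].round(1),'op',round(s['opening'],1),'F',s['ft_force'].round(1)); print(rot(s['eef_rot']).round(3)); print('joints',s['joint_positions'].round(2))
W=cloud(c)
for a in sys.argv[2:]:
    x,y,r,zl,zh=map(float,a.split(','))
    p=W[(np.hypot(W[...,0]-x,W[...,1]-y)<r)&(W[...,2]>zl)&(W[...,2]<zh)]
    if len(p)<3: print(a,'none'); continue
    p=p.astype(np.float32); k,q=cv2.minEnclosingCircle(p[:,:2].copy())
    A=np.c_[2*p[:,:2],np.ones(len(p))]; so=np.linalg.lstsq(A,(p[:,:2]**2).sum(1),rcond=None)[0]
    print(a,len(p),'mec',np.round(k,1),round(q,1),'lsq',so[:2].round(1),round(float(np.sqrt(max(0,so[2]+so[:2]@so[:2]))),1),'z',np.percentile(p[:,2],[2,50,98]).round(1))
E
python3 look.py w1 426,-216,45,70,82 426,-216,60,-10,10 551,-321,40,88,110
```

```text
t 1.1167 tcp [ 419.9 -231.7  231.6] op 84.9 F [-0.1 -0.4  0.8]
[[-0.015  1.    -0.   ]
 [ 1.     0.015  0.001]
 [ 0.001 -0.    -1.   ]]
joints [-0.62 -0.29  1.97  0.    1.46 -0.63]
426,-216,45,70,82 1057 mec [ 425.5 -218.7] 33.0 lsq [ 425.4 -218. ] 30.5 z [70.7 76.3 78.1]
426,-216,60,-10,10 6684 mec [ 426. -216.] 60.0 lsq [ 426.3 -213.8] 42.9 z [-0.5  1.5  6.5]
551,-321,40,88,110 654 mec [ 551.  -322.8] 26.5 lsq [ 550.  -323.3] 24.2 z [88.3 96.2 98.6]
```

Emit:
drive_tool(
  plan=[
    {"slide": [5.5,13,-10],"rot": [0,0,-0.015],"hand": 85},
    {"slide": [5.5,13,-40],"rot": [0,0,-0.015],"hand": 85},
    {"slide": [5.5,13,-80],"rot": [0,0,-0.015],"hand": 85},
    {"slide": [5.5,13,-120],"rot": [0,0,-0.015],"hand": 85},
    {"slide": [5.5,13,-150],"rot": [0,0,-0.015],"hand": 85},
    {"slide": [5.5,13,-175],"rot": [0,0,-0.015],"hand": 85},
    {"slide": [5.5,13,-181],"rot": [0,0,-0.015],"hand": 85},
    {"slide": [5.5,13,-181],"rot": [0,0,-0.015],"hand": 85},
  ],
)

```text
time: 1.83
tcp_pos: [423.0, -220.1, 48.1]
eef_rot: [-2.223, -2.212, 0.003]
ft_force: [0.7, -0.3, 0.7]
opening: 85.1
```

Emit:
drive_tool(
  plan=[
    {"hand": 58},
    {"hand": 58},
    {"hand": 58},
    {"hand": 58},
    {"hand": 58},
    {"hand": 58},
    {"hand": 58},
    {"hand": 58},
  ],
  grip_force=30,
)

```text
$.plan[0]: bad value
```

Emit:
drive_tool(
  plan=[
    {"slide": [1,1,1],"rot": [0,0,0],"hand": 70},
    {"slide": [1,1,1],"rot": [0,0,0],"hand": 58},
    {"slide": [1,1,1],"rot": [0,0,0],"hand": 58},
    {"slide": [1,1,1],"rot": [0,0,0],"hand": 58},
    {"slide": [1,1,1],"rot": [0,0,0],"hand": 58},
    {"slide": [1,1,1],"rot": [0,0,0],"hand": 58},
    {"slide": [1,1,1],"rot": [0,0,0],"hand": 58},
  ],
  grip_force=30,
)

```text
time: 2.42
tcp_pos: [424.2, -219.2, 49.5]
eef_rot: [-2.223, -2.212, 0.003]
ft_force: [0.3, 0.6, -0.0]
opening: 57.9
```

Emit:
drive_tool(
  plan=[
    {"slide": [0,0,10],"rot": [0,0,0],"hand": 58},
    {"slide": [0,0,30],"rot": [0,0,0],"hand": 58},
    {"slide": [0,0,60],"rot": [0,0,0],"hand": 58},
    {"slide": [0,0,95],"rot": [0,0,0],"hand": 58},
    {"slide": [5,10,130],"rot": [0,0,0],"hand": 58},
    {"slide": [15,30,150],"rot": [0,0,0],"hand": 58},
    {"slide": [30,55,155],"rot": [0,0,0],"hand": 58},
    {"slide": [40,65,155],"rot": [0,0,0],"hand": 58},
  ],
)

```text
time: 3.08
tcp_pos: [466.5, -153.0, 209.1]
eef_rot: [2.225, 2.216, 0.002]
ft_force: [0.4, 0.4, -0.2]
opening: 58.2
```

```bash
python3 look.py w2 538,-47,55,55,75 538,-47,38,8,22 538,-47,75,2,8
```

```text
t 3.0833 tcp [ 466.5 -153.   209.1] op 58.2 F [ 0.4  0.4 -0.2]
[[ 0.004  1.     0.002]
 [ 1.    -0.004  0.   ]
 [ 0.     0.002 -1.   ]]
joints [-0.43 -0.25  1.98  0.    1.41 -0.42]
538,-47,55,55,75 2640 mec [538.6 -50.9] 48.2 lsq [537.8 -51.3] 45.2 z [55.7 66.1 68.2]
538,-47,38,8,22 5497 mec [538. -47.] 38.0 lsq [538.  -46.6] 26.9 z [14.6 16.3 17.9]
538,-47,75,2,8 780 mec [538.  -47.2] 74.8 lsq [540.8 -49.4] 66.2 z [2.  3.5 7.9]
```

View pics/w2.png

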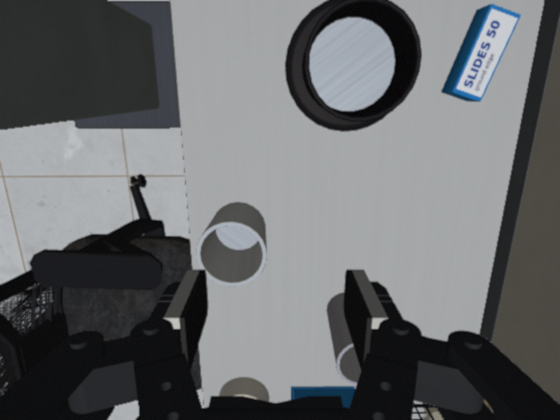

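The cup wasn't gripped. It still stands at px (232,250) and the jaws closed to 58 mm with nothing between them. I need to see where the cup is and how the pads sit relative to the TCP.

```bash
python3 - <<'E'
from h import *
z=np.load('pics/w2.npz');W=z['W'];T=z['T']
p=W[(np.hypot(W[...,0]-426,W[...,1]+219)<60)&(W[...,2]>70)&(W[...,2]<82)].astype(np.float32)
print(len(p),cv2.minEnclosingCircle(p[:,:2].copy()),np.percentile(p[:,2],[5,50,95]))
tcp=np.array([466.5,-153,209.1])
for n,(a,b,c,d) in {'L':(180,205,275,340),'R':(348,380,275,340)}.items():
    q=W[c:d,a:b].reshape(-1,3)-tcp; q=q[(q[:,2]>-100)]; print(n,len(q),np.percentile(q,[2,50,98],axis=0).round(0) if len(q) else '')
    print(q[::150].round(0))
E
```

```text
1129 ((425.6709289550781, -218.3738555908203), 33.00191879272461) [70.93104858 76.16945648 77.72353821]
L 1555 [[-35.  -9.  49.]
 [-29.   7.  64.]
 [-29.  11.  81.]]
[[-35.  11.  52.]
 [-36.  10.  56.]
 [-34.  11.  61.]
 [-33.  11.  66.]
 [-31.  10.  69.]
 [-30.  11.  74.]
 [-29.  11.  77.]
 [-29.   9.  77.]
 [-29.   6.  76.]
 [-29.   0.  72.]
 [-29.   3.  79.]]
R 1963 [[29. -9. 51.]
 [30.  8. 67.]
 [39. 11. 87.]]
[[29.  9. 49.]
 [29. 11. 58.]
 [40.  7. 54.]
 [34. 11. 64.]
 [31. 10. 66.]
 [29.  3. 59.]
 [33. 11. 73.]
 [30. 11. 76.]
 [29.  2. 66.]
 [29. -8. 54.]
 [31.  8. 80.]
 [29.  4. 77.]
 [29.  1. 76.]
 [30.  2. 80.]]
```

```bash
python3 - <<'E'
from h import *
z=np.load('pics/w2.npz');W=z['W']
q=W.reshape(-1,3)-np.array([466.5,-153,209.1]); 
for a in range(-20,130,6):
    k=q[(q[:,2]>=a)&(q[:,2]<a+6)&(abs(q[:,1])<40)&(abs(q[:,0])<80)]
    if len(k): print(a,len(k),'x',np.percentile(k[:,0],[1,50,99]).round(),'|x|min',abs(k[:,0]).min().round(),'y',np.percentile(k[:,1],[1,99]).round())
E
```

```text
40 134 x [-29. -29.  29.] |x|min 29.0 y [-10.   9.]
46 562 x [-40. -29.  41.] |x|min 29.0 y [-11.  11.]
52 795 x [-42.  29.  42.] |x|min 29.0 y [-11.  11.]
58 945 x [-42. -29.  42.] |x|min 28.0 y [-11.  11.]
64 983 x [-42.  29.  42.] |x|min 29.0 y [-11.  11.]
70 1139 x [-42.  29.  42.] |x|min 29.0 y [-11.  11.]
76 1389 x [-35. -29.  35.] |x|min 29.0 y [-10.  11.]
82 1036 x [-51. -31.  51.] |x|min 29.0 y [ 2. 14.]
88 2856 x [-59. -28.  59.] |x|min 28.0 y [ 6. 14.]
94 9042 x [-60. -27.  60.] |x|min 26.0 y [-11.  13.]
100 3047 x [-62.  24.  62.] |x|min 22.0 y [-8. 17.]
106 4614 x [-63.  -5.  63.] |x|min 2.0 y [ 7. 17.]
112 7589 x [-62.   1.  63.] |x|min 0.0 y [ 7. 18.]
118 3492 x [-58.   7.  60.] |x|min 0.0 y [11. 18.]
124 46 x [-26.  15.  26.] |x|min 14.0 y [17. 18.]
```

Depth shows the pads spanning about 43 to 81 mm behind the reported TCP, 22 mm wide and ±29 mm apart at 58 mm opening. So the real fingertips are about 37 mm shorter than the nominal TCP, and I gripped air above the rim. I go back and descend lower by that amount.

Emit:
drive_tool(
  plan=[
    {"slide": [-20,-32,-20],"rot": [0,0,0],"hand": 85},
    {"slide": [-41,-65.5,-55],"rot": [0,0,0],"hand": 85},
    {"slide": [-41,-65.5,-90],"rot": [0,0,0],"hand": 85},
    {"slide": [-41,-65.5,-120],"rot": [0,0,0],"hand": 85},
    {"slide": [-41,-65.5,-150],"rot": [0,0,0],"hand": 85},
    {"slide": [-41,-65.5,-175],"rot": [0,0,0],"hand": 85},
    {"slide": [-41,-65.5,-190],"rot": [0,0,0],"hand": 85},
    {"slide": [-41,-65.5,-194],"rot": [0,0,0],"hand": 85},
  ],
)

```text
time: 3.8
tcp_pos: [423.2, -216.2, 10.3]
eef_rot: [-2.219, -2.213, 0.0]
ft_force: [-0.6, 0.7, 0.5]
opening: 85.3
```

Emit:
drive_tool(
  plan=[
    {"slide": [0,0,0],"rot": [0,0,0],"hand": 70},
    {"slide": [0,0,0],"rot": [0,0,0],"hand": 50},
    {"slide": [0,0,0],"rot": [0,0,0],"hand": 50},
    {"slide": [0,0,0],"rot": [0,0,0],"hand": 50},
    {"slide": [0,0,0],"rot": [0,0,0],"hand": 50},
    {"slide": [0,0,0],"rot": [0,0,0],"hand": 50},
  ],
  grip_force=30,
)

```text
time: 4.3
tcp_pos: [423.7, -216.4, 11.2]
eef_rot: [-2.22, -2.214, -0.0]
ft_force: [-0.2, 0.2, 0.3]
opening: 63.5
```

Emit:
drive_tool(
  plan=[
    {"slide": [0,0,10],"rot": [0,0,0],"hand": 50},
    {"slide": [0,0,30],"rot": [0,0,0],"hand": 50},
    {"slide": [0,0,60],"rot": [0,0,0],"hand": 50},
    {"slide": [0,0,90],"rot": [0,0,0],"hand": 50},
    {"slide": [20,30,110],"rot": [0,0,0],"hand": 50},
    {"slide": [45,65,115],"rot": [0,0,0],"hand": 50},
    {"slide": [75,100,115],"rot": [0,0,0],"hand": 50},
    {"slide": [100,130,115],"rot": [0,0,0],"hand": 50},
  ],
)

```text
time: 4.97
tcp_pos: [523.1, -88.0, 128.7]
eef_rot: [-2.223, -2.216, -0.003]
ft_force: [1.0, -0.8, -2.3]
opening: 63.5
```

```bash
python3 look.py w3 538,-50,55,55,75
```

```text
t 4.9667 tcp [523.1 -88.  128.7] op 63.5 F [ 1.  -0.8 -2.3]
[[ 0.004  1.    -0.   ]
 [ 1.    -0.004  0.003]
 [ 0.003 -0.    -1.   ]]
joints [-0.27 -0.09  1.98  0.    1.25 -0.27]
538,-50,55,55,75 3079 mec [538.6 -50.8] 48.2 lsq [538.3 -50.2] 45.0 z [55.8 66.3 68.1]
```

View pics/w3.png

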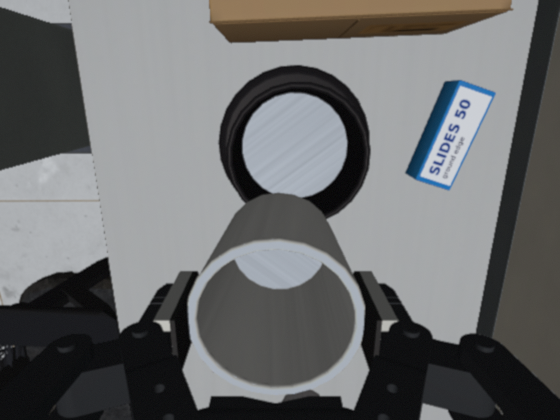

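The middle cup is held, with its rim centred near px (276,315) between the pads. The large cup's mouth is at px (295,150). I measure the cup's pose in the hand.

```bash
cat > inhand.py <<'E'
from h import *
import sys
n,hi,rad=sys.argv[1],float(sys.argv[2]),float(sys.argv[3]); s=ctrl.state(); z=np.load(f'pics/{n}.npz');W=z['W']; t=np.array(s['tcp_pos'])
q=W.reshape(-1,3)-t; q=q[(abs(q[:,0])<rad)&(abs(q[:,1])<45)&(q[:,2]>hi-8)&(q[:,2]<hi+10)&(np.hypot(q[:,0],q[:,1])>rad-9)]
print(np.histogram(q[:,2],12))
zt=np.percentile(q[:,2],50); k=q[abs(q[:,2]-zt)<3].astype(np.float32)
print('rim rel tcp',zt,cv2.minEnclosingCircle(k[:,:2].copy())); A=np.c_[k[:,:2],np.ones(len(k))]; print('tilt',np.linalg.lstsq(A,k[:,2],rcond=None)[0])
E
python3 inhand.py w3 64 36
```

```text
(array([ 568,  565,  590,  647,  633, 1004, 2035, 1162,  215,  173,  196,
        187]), array([56.01163171, 57.51025201, 59.00887232, 60.50749262, 62.00611292,
       63.50473323, 65.00335353, 66.50197384, 68.00059414, 69.49921445,
       70.99783475, 72.49645506, 73.99507536]))
rim rel tcp 64.98488018628083 ((-0.6002518534660339, -4.873996734619141), 36.779754638671875)
tilt [1.39554054e-02 5.67296546e-03 6.55863348e+01]
```

Emit:
drive_tool(
  plan=[
    {"slide": [8,20,0],"rot": [0,0,0],"hand": 50},
    {"slide": [15,39.5,0],"rot": [0,0,0],"hand": 50},
    {"slide": [15,39.5,-10],"rot": [0,0,0],"hand": 50},
    {"slide": [15,39.5,-30],"rot": [0,0,0],"hand": 50},
    {"slide": [15,39.5,-50],"rot": [0,0,0],"hand": 50},
    {"slide": [15,39.5,-70],"rot": [0,0,0],"hand": 50},
    {"slide": [15,39.5,-80],"rot": [0,0,0],"hand": 50},
    {"slide": [15,39.5,-85],"rot": [0,0,0],"hand": 50},
  ],
)

```text
time: 5.68
tcp_pos: [540.0, -43.1, 41.4]
eef_rot: [-2.216, -2.217, -0.008]
ft_force: [-0.7, -0.5, -0.8]
opening: 63.5
```

Emit:
drive_tool(
  plan=[
    {"slide": [0,0,-4],"rot": [0,0,0],"hand": 50},
    {"slide": [0,0,-8],"rot": [0,0,0],"hand": 50},
    {"slide": [0,0,-12],"rot": [0,0,0],"hand": 50},
    {"slide": [0,0,-12],"rot": [0,0,0],"hand": 50},
  ],
)

```text
time: 6.02
tcp_pos: [540.0, -43.2, 29.3]
eef_rot: [-2.216, -2.217, -0.008]
ft_force: [-0.1, -0.1, -2.0]
opening: 63.8
```

Emit:
drive_tool(
  plan=[
    {"slide": [-1.5,-5,0],"rot": [0,0,0],"hand": 50},
    {"slide": [-1.5,-5,0],"rot": [0,0,0],"hand": 50},
    {"slide": [-1.5,-5,-2],"rot": [0,0,0],"hand": 50},
    {"slide": [-1.5,-5,-3],"rot": [0,0,0],"hand": 50},
    {"slide": [-1.5,-5,-4],"rot": [0,0,0],"hand": 50},
    {"slide": [-1.5,-5,-4],"rot": [0,0,0],"hand": 50},
  ],
)

```text
time: 6.52
tcp_pos: [538.8, -48.4, 26.2]
eef_rot: [-2.216, -2.217, -0.008]
ft_force: [-2.1, 0.3, 3.5]
opening: 63.6
```

Emit:
drive_tool(
  plan=[
    {"slide": [0,0,0],"rot": [0,0,0],"hand": 75},
    {"slide": [0,0,0],"rot": [0,0,0],"hand": 85},
    {"slide": [0,0,0],"rot": [0,0,0],"hand": 85},
    {"slide": [0,0,0],"rot": [0,0,0],"hand": 85},
    {"slide": [0,0,10],"rot": [0,0,0],"hand": 85},
    {"slide": [0,0,40],"rot": [0,0,0],"hand": 85},
    {"slide": [0,0,80],"rot": [0,0,0],"hand": 85},
    {"slide": [0,0,115],"rot": [0,0,0],"hand": 85},
  ],
)

```text
time: 7.18
tcp_pos: [538.4, -48.3, 143.0]
eef_rot: [-2.216, -2.217, -0.008]
ft_force: [0.9, 0.7, 0.1]
opening: 85.1
```

Emit:
drive_tool(
  plan=[
    {"slide": [0,-35,20],"rot": [0,0,0],"hand": 85},
    {"slide": [2,-75,30],"rot": [0,0,0],"hand": 85},
    {"slide": [4,-115,30],"rot": [0,0,0],"hand": 85},
    {"slide": [6,-155,30],"rot": [0,0,0],"hand": 85},
    {"slide": [8,-190,30],"rot": [0,0,0],"hand": 85},
    {"slide": [10,-220,30],"rot": [0,0,0],"hand": 85},
    {"slide": [12,-235,30],"rot": [0,0,0],"hand": 85},
    {"slide": [12,-235,30],"rot": [0,0,0],"hand": 85},
  ],
)

```text
time: 7.85
tcp_pos: [550.4, -286.1, 173.5]
eef_rot: [-2.22, -2.214, -0.007]
ft_force: [-0.2, 0.4, 0.7]
opening: 85.1
```

```bash
python3 look.py w4 551,-323,40,92,103 538,-48,45,85,97 538,-50,55,55,70; python3 - <<'E'
from h import *
c=grab('top');cv2.imwrite('pics/t2.png',c['image'])
im=cv2.imread('pics/w4.png').astype(int);W=np.load('pics/w4.npz')['W']
m=(im[...,2]>im[...,1]+60)&(im[...,2]>im[...,0]+60)&(np.hypot(W[...,0]-551,W[...,1]+323)<30)
v,u=np.nonzero(m);print('dot',len(u),u.mean(),v.mean(),np.nanmedian(W[m],0))
E
```

```text
t 7.85 tcp [ 550.4 -286.1  173.5] op 85.1 F [-0.2  0.4  0.7]
[[ 0.003  1.    -0.001]
 [ 1.    -0.003  0.008]
 [ 0.008 -0.001 -1.   ]]
joints [-0.57  0.08  1.74  0.01  1.33 -0.57]
551,-323,40,92,103 1051 mec [ 550.8 -324.2] 26.3 lsq [ 550.8 -323.5] 24.2 z [92.2 97.1 98.7]
538,-48,45,85,97 none
538,-50,55,55,70 none
dot 0 nan nan [nan nan nan]<stdin>:5: RuntimeWarning: Mean of empty slice.
  ret = ret.dtype.type(ret / rcount)
  return np.nanmean(a, axis, out=out, keepdims=keepdims)
```

Emit:
drive_tool(
  plan=[
    {"slide": [0.4,-25,0],"rot": [-0.008,0,0],"hand": 85},
    {"slide": [0.4,-38,0],"rot": [-0.008,0,0],"hand": 85},
    {"slide": [0.4,-38,-20],"rot": [-0.008,0,0],"hand": 85},
    {"slide": [0.4,-38,-50],"rot": [-0.008,0,0],"hand": 85},
    {"slide": [0.4,-38,-85],"rot": [-0.008,0,0],"hand": 85},
    {"slide": [0.4,-38,-115],"rot": [-0.008,0,0],"hand": 85},
    {"slide": [0.4,-38,-135],"rot": [-0.008,0,0],"hand": 85},
    {"slide": [0.4,-38,-140.5],"rot": [-0.008,0,0],"hand": 85},
  ],
)

```text
time: 8.62
tcp_pos: [548.0, -317.7, 27.7]
eef_rot: [-2.213, -2.215, 0.002]
ft_force: [-0.4, 0.8, -0.6]
opening: 85.0
```

Emit:
drive_tool(
  plan=[
    {"slide": [0,0,0],"rot": [0,0,0],"hand": 70},
    {"slide": [0,0,0],"rot": [0,0,0],"hand": 55},
    {"slide": [0,0,0],"rot": [0,0,0],"hand": 38},
    {"slide": [0,0,0],"rot": [0,0,0],"hand": 38},
    {"slide": [0,0,0],"rot": [0,0,0],"hand": 38},
    {"slide": [0,0,0],"rot": [0,0,0],"hand": 38},
    {"slide": [0,0,0],"rot": [0,0,0],"hand": 38},
    {"slide": [0,0,0],"rot": [0,0,0],"hand": 38},
  ],
  grip_force=30,
)

```text
time: 9.28
tcp_pos: [549.4, -318.4, 29.8]
eef_rot: [-2.215, -2.217, 0.001]
ft_force: [-0.6, 0.8, 5.7]
opening: 49.6
```

Emit:
drive_tool(
  plan=[
    {"slide": [0,0,0],"rot": [0,0,0],"hand": 70},
    {"slide": [0,0,0],"rot": [0,0,0],"hand": 70},
    {"slide": [1,-5.5,5],"rot": [0,0,0],"hand": 70},
    {"slide": [1,-5.5,5],"rot": [0,0,0],"hand": 70},
    {"slide": [1,-5.5,5],"rot": [0,0,0],"hand": 55},
    {"slide": [1,-5.5,5],"rot": [0,0,0],"hand": 38},
    {"slide": [1,-5.5,5],"rot": [0,0,0],"hand": 38},
    {"slide": [1,-5.5,5],"rot": [0,0,0],"hand": 38},
  ],
)

```text
time: 9.95
tcp_pos: [550.6, -324.2, 35.1]
eef_rot: [-2.216, -2.218, 0.001]
ft_force: [-0.6, -0.7, 2.9]
opening: 50.2
```

Emit:
drive_tool(
  plan=[
    {"slide": [0,0,0],"rot": [0,0,0],"hand": 38},
    {"slide": [0,0,0],"rot": [0,0,0],"hand": 38},
    {"slide": [0,0,10],"rot": [0,0,0],"hand": 38},
    {"slide": [0,0,30],"rot": [0,0,0],"hand": 38},
    {"slide": [0,0,60],"rot": [0,0,0],"hand": 38},
    {"slide": [0,0,90],"rot": [0,0,0],"hand": 38},
    {"slide": [0,0,120],"rot": [0,0,0],"hand": 38},
    {"slide": [0,0,130],"rot": [0,0,0],"hand": 38},
  ],
)

```text
time: 10.62
tcp_pos: [552.6, -325.5, 171.1]
eef_rot: [2.219, 2.222, 0.001]
ft_force: [0.5, -0.7, 0.2]
opening: 50.0
```

Emit:
drive_tool(
  plan=[
    {"slide": [-2,35,0],"rot": [0,0,0],"hand": 38},
    {"slide": [-4,75,0],"rot": [0,0,0],"hand": 38},
    {"slide": [-6,115,0],"rot": [0,0,0],"hand": 38},
    {"slide": [-8,150,0],"rot": [0,0,0],"hand": 38},
    {"slide": [-10,185,0],"rot": [0,0,0],"hand": 38},
    {"slide": [-11,205,0],"rot": [0,0,0],"hand": 38},
    {"slide": [-11,210,0],"rot": [0,0,0],"hand": 38},
    {"slide": [-11,210,0],"rot": [0,0,0],"hand": 38},
  ],
)

```text
time: 11.28
tcp_pos: [541.0, -114.1, 170.2]
eef_rot: [2.217, 2.225, 0.0]
ft_force: [0.4, -0.4, -0.9]
opening: 50.0
```

```bash
python3 look.py w5 538,-48,42,87,97 538,-50,55,60,70; python3 inhand.py w5 63 29
```

```text
t 11.2833 tcp [ 541.  -114.1  170.2] op 50.0 F [ 0.4 -0.4 -0.9]
[[-0.004  1.     0.   ]
 [ 1.     0.004  0.   ]
 [ 0.     0.    -1.   ]]
joints [-0.31 -0.07  1.89  0.    1.32 -0.31]
538,-48,42,87,97 1914 mec [541.1 -50.4] 32.9 lsq [541.  -50.3] 30.5 z [87.6 91.3 92.9]
538,-50,55,60,70 3084 mec [538.6 -51. ] 48.2 lsq [538.4 -50.2] 43.3 z [60.5 66.4 68.8]
(array([ 546,  581,  518,  721, 2427,  817,  137,  147,  159,  160,  140,
        175]), array([55.00060437, 56.49835795, 57.99611152, 59.4938651 , 60.99161868,
       62.48937226, 63.98712584, 65.48487941, 66.98263299, 68.48038657,
       69.97814015, 71.47589373, 72.97364731]))
rim rel tcp 61.68347364000108 ((0.04261013865470886, 5.0749921798706055), 29.802793502807617)
tilt [5.44518122e-03 5.50683966e-03 6.16441387e+01]
```

View pics/w5.png

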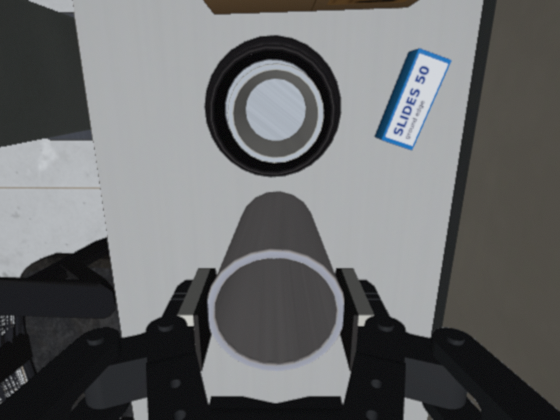

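Middle cup is home: rim at z≈90 and centre (541,-50.4) inside the large cup at px (275,110). The small cup is held upright. I go above it and settle before lowering.

Emit:
drive_tool(
  plan=[
    {"slide": [0,25,0],"rot": [0,0,0],"hand": 38},
    {"slide": [0,50,-5],"rot": [0,0,0],"hand": 38},
    {"slide": [0,63.7,-10],"rot": [0,0,0],"hand": 38},
    {"slide": [0,63.7,-20],"rot": [0,0,0],"hand": 38},
    {"slide": [0,63.7,-25],"rot": [0,0,0],"hand": 38},
    {"slide": [0,63.7,-25],"rot": [0,0,0],"hand": 38},
    {"slide": [0,63.7,-25],"rot": [0,0,0],"hand": 38},
  ],
)

```text
time: 11.92
tcp_pos: [540.9, -52.7, 144.5]
eef_rot: [-2.22, -2.222, 0.002]
ft_force: [0.0, 0.4, -0.6]
opening: 50.0
```

Emit:
drive_tool(
  plan=[
    {"slide": [0,2.3,0],"rot": [0,0,0],"hand": 38},
    {"slide": [0,2.3,-15],"rot": [0,0,0],"hand": 38},
    {"slide": [0,2.3,-30],"rot": [0,0,0],"hand": 38},
    {"slide": [0,2.3,-45],"rot": [0,0,0],"hand": 38},
    {"slide": [0,2.3,-60],"rot": [0,0,0],"hand": 38},
    {"slide": [0,2.3,-70],"rot": [0,0,0],"hand": 38},
    {"slide": [0,2.3,-74],"rot": [0,0,0],"hand": 38},
    {"slide": [0,2.3,-74],"rot": [0,0,0],"hand": 38},
  ],
)

```text
time: 12.58
tcp_pos: [540.3, -50.5, 69.6]
eef_rot: [-2.219, -2.221, 0.004]
ft_force: [-0.5, 1.0, -1.0]
opening: 49.8
```

Emit:
drive_tool(
  plan=[
    {"slide": [0,0,-4],"rot": [0,0,0],"hand": 38},
    {"slide": [0,0,-8],"rot": [0,0,0],"hand": 38},
    {"slide": [0,0,-12],"rot": [0,0,0],"hand": 38},
    {"slide": [0,0,-12],"rot": [0,0,0],"hand": 38},
  ],
)

```text
time: 12.92
tcp_pos: [539.9, -50.5, 57.1]
eef_rot: [-2.219, -2.22, 0.004]
ft_force: [-0.8, 0.1, -1.9]
opening: 49.8
```

Emit:
drive_tool(
  plan=[
    {"slide": [0.5,0,-2],"rot": [0,0,0],"hand": 38},
    {"slide": [0.5,0,-3],"rot": [0,0,0],"hand": 38},
    {"slide": [0.5,0,-4],"rot": [0,0,0],"hand": 38},
    {"slide": [0.5,0,-4],"rot": [0,0,0],"hand": 38},
  ],
)

```text
time: 13.25
tcp_pos: [540.7, -50.7, 54.1]
eef_rot: [-2.219, -2.221, 0.005]
ft_force: [-2.1, -0.5, 3.8]
opening: 50.4
```

Emit:
drive_tool(
  plan=[
    {"slide": [0,0,0],"rot": [0,0,0],"hand": 65},
    {"slide": [0,0,0],"rot": [0,0,0],"hand": 80},
    {"slide": [0,0,0],"rot": [0,0,0],"hand": 80},
    {"slide": [0,0,10],"rot": [0,0,0],"hand": 80},
    {"slide": [0,0,40],"rot": [0,0,0],"hand": 80},
    {"slide": [0,0,75],"rot": [0,0,0],"hand": 80},
    {"slide": [0,0,105],"rot": [0,0,0],"hand": 80},
    {"slide": [0,0,125],"rot": [0,0,0],"hand": 80},
  ],
)

```text
time: 13.92
tcp_pos: [542.2, -50.9, 183.7]
eef_rot: [2.219, 2.221, 0.0]
ft_force: [1.1, 0.3, 0.3]
opening: 80.2
```

Emit:
drive_tool(
  plan=[
    {"slide": [0,-30,0],"rot": [0,0,0],"hand": 80},
    {"slide": [0,-60,0],"rot": [0,0,0],"hand": 80},
    {"slide": [0,-79,0],"rot": [0,0,0],"hand": 80},
    {"slide": [0,-79,0],"rot": [0,0,0],"hand": 80},
    {"slide": [0,-79,0],"rot": [0,0,0],"hand": 80},
  ],
)

```text
time: 14.33
tcp_pos: [542.2, -130.5, 184.2]
eef_rot: [2.221, 2.219, 0.001]
ft_force: [-0.2, 0.4, -0.4]
opening: 80.0
```

```bash
python3 look.py w6 541,-50,35,112,120 541,-50,42,88,94 541,-50,20,15,35 541,-50,75,62,69; python3 - <<'E'
from h import *
im=cv2.imread('pics/w6.png').astype(int);W=np.load('pics/w6.npz')['W']
m=(im[...,2]>im[...,1]+50)&(im[...,2]>im[...,0]+50)&(np.hypot(W[...,0]-541,W[...,1]+50)<35)
v,u=np.nonzero(m);print('dot',len(u),u.mean(),v.mean(),np.nanmedian(W[m],0)); 
c=cv2.resize(cv2.imread('pics/w6.png')[:220,150:400],None,fx=2.4,fy=2.4);cv2.imwrite('pics/w6c.png',c)
E
```

```text
t 14.3333 tcp [ 542.2 -130.5  184.2] op 80.0 F [-0.2  0.4 -0.4]
[[ 0.001  1.     0.002]
 [ 1.    -0.001 -0.001]
 [-0.001  0.002 -1.   ]]
joints [-0.33 -0.08  1.87 -0.    1.34 -0.33]
541,-50,35,112,120 1414 mec [541.4 -51.4] 26.1 lsq [541.5 -51.5] 24.2 z [112.7 116.1 117.8]
541,-50,42,88,94 1809 mec [541.1 -50.4] 33.0 lsq [541.1 -50.5] 29.9 z [88.5 91.4 93.4]
541,-50,20,15,35 1686 mec [541.  -50.1] 20.0 lsq [541.1 -50.2] 14.0 z [22.4 24.2 30. ]
541,-50,75,62,69 2537 mec [538.5 -50.9] 48.1 lsq [538.5 -50.7] 44.3 z [62.6 66.5 68.3]
dot 213 264.78403755868544 91.9906103286385 [533.63002123 -52.12399108  24.65742374]
```

View pics/w6c.png

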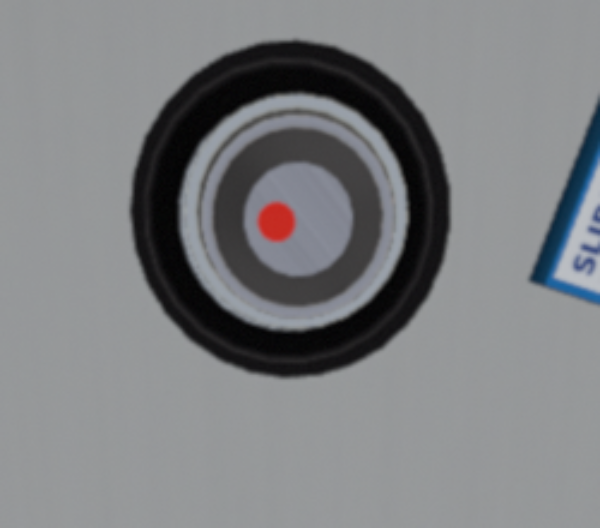

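Both cups are nested: the small rim is at z≈115, and the dot at crop px (277,222) maps to (533.6, -52.1, 23), 8 mm off the cup axis as it should be. Next is the probe.

Emit:
drive_tool(
  plan=[
    {"slide": [-8,10,25],"rot": [0,0,0],"hand": 60},
    {"slide": [-16,35,55],"rot": [0,0,0],"hand": 60},
    {"slide": [-24,65,80],"rot": [0,0,0],"hand": 60},
    {"slide": [-32,100,100],"rot": [0,0,0],"hand": 60},
    {"slide": [-40,138,110],"rot": [0,0,0],"hand": 60},
    {"slide": [-48,176,115],"rot": [0,0,0],"hand": 60},
    {"slide": [-56,214,120],"rot": [0,0,0],"hand": 60},
    {"slide": [-64,252,120],"rot": [0,0,0],"hand": 60},
  ],
)

```text
time: 15.05
tcp_pos: [477.3, 125.1, 305.8]
eef_rot: [2.217, 2.221, 0.005]
ft_force: [-0.1, -0.1, 1.1]
opening: 60.1
```

Emit:
drive_tool(
  plan=[
    {"slide": [-2,38,0],"rot": [0,0,0],"hand": 60},
    {"slide": [-4,76,0],"rot": [0,0,0],"hand": 60},
    {"slide": [-6,110,0],"rot": [0,0,0],"hand": 60},
    {"slide": [-8,140,0],"rot": [0,0,0],"hand": 60},
    {"slide": [-8,160,0],"rot": [0,0,0],"hand": 60},
    {"slide": [-8,168,0],"rot": [0,0,0],"hand": 60},
    {"slide": [-8,168,0],"rot": [0,0,0],"hand": 60},
  ],
)

```text
time: 15.63
tcp_pos: [468.2, 295.1, 305.4]
eef_rot: [2.214, 2.225, 0.004]
ft_force: [-0.4, -1.1, 0.7]
opening: 60.2
```

```bash
python3 look.py w7; cat > orange.py <<'E'
from h import *
P=[]
for n in ('w7','scene','top'):
    im=cv2.imread({'w7':'pics/w7.png'}.get(n,'pics/'+n+'1.png')); W=np.load(f'pics/{n}.npz')['W']
    if n!='w7': im=cv2.resize(im,(560,420),interpolation=cv2.INTER_AREA)
    im=im.astype(int); m=(im[...,2]>im[...,0]+80)&(im[...,2]>im[...,1]+60)
    m=cv2.erode(m.astype(np.uint8),np.ones((3,3))).astype(bool)
    m&=(np.hypot(W[...,0]-470,W[...,1]-370)<70)&(W[...,2]>110); p=W[m]
    print(n,len(p)); 
    if len(p)<5: continue
    print(' range',np.percentile(p,[1,50,99],axis=0).round(1).tolist())
    if n=='w7':
        top=p[p[:,2]>np.percentile(p[:,2],99.5)-14]
        np.save('pics/or.npy',p)
E
python3 orange.py
```

```text
t 15.6333 tcp [468.2 295.1 305.4] op 60.2 F [-0.4 -1.1  0.7]
[[-0.005  1.     0.004]
 [ 1.     0.005 -0.   ]
 [-0.     0.004 -1.   ]]
joints [ 0.47 -0.14  1.73 -0.    1.55  0.46]
w7 1507
 range [[435.8, 349.3, 158.2], [455.4, 364.1, 213.6], [478.3, 378.4, 219.5]]
scene 49
 range [[435.0, 353.2, 208.3], [443.8, 362.9, 213.7], [453.4, 370.6, 218.9]]
top 19
 range [[440.5, 352.7, 209.5], [447.0, 359.5, 215.6], [455.9, 366.0, 219.0]]
```

View pics/w7.png

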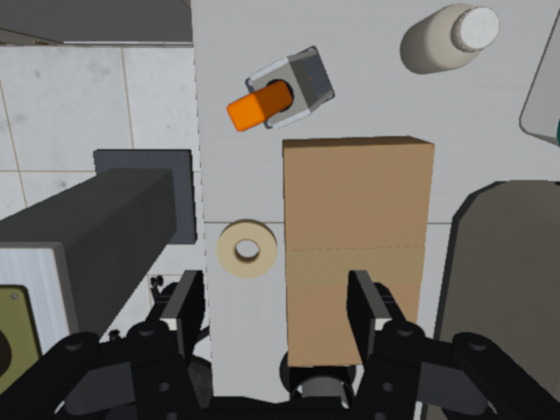

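The handle's end face is at px (240,118), with its length running right and up into the stand block at (290,90), so the stand yaw is about 22–25°. I fit the 26×22 mm bar model to the orange depth points.

```bash
cat > fitbox.py <<'E'
from h import *
from scipy.optimize import least_squares
p=np.load('pics/or.npy')
def frame(yaw,lean):
    xs=np.array([np.cos(yaw),np.sin(yaw),0]); z=-np.sin(lean)*xs+np.cos(lean)*np.array([0,0,1]); y=np.array([-np.sin(yaw),np.cos(yaw),0]); return np.c_[np.cross(y,z),y,z]
h=np.array([13,11,39.])
def res(a):
    Rm=frame(a[3],a[4]); c=a[:3]-Rm[:,2]*39
    q=np.abs((p-c)@Rm)-h; return np.linalg.norm(np.maximum(q,0),axis=1)+np.minimum(q.max(1),0)
best=min((least_squares(res,[448,361,212,np.radians(w),np.radians(20)],loss='soft_l1') for w in (10,25,40)),key=lambda r:r.cost)
a=best.x; Rm=frame(a[3],a[4]); print('top',a[:3].round(1),'yaw,lean',np.degrees(a[3:]).round(2),'rms',np.sqrt((best.fun**2).mean()).round(2))
print('probe R',Rm.round(3)); top=a[:3]
for k in (0,85,119,165): print('z=%d'%k,(top-Rm[:,2]*(197-k)).round(1))
# tool rotation wanted: z=-probe z, y=+-probe y
M=rot(ctrl.state()['eef_rot'])
for s in (1,-1):
    D=np.c_[np.cross(s*Rm[:,1],-Rm[:,2]),s*Rm[:,1],-Rm[:,2]]; rv=R.from_matrix(D@M.T).as_rotvec(); print(s,'rot',rv.round(3),np.degrees(np.linalg.norm(rv)).round(1)); print(D.round(3))
E
python3 fitbox.py
```

```text
top [444.5 360.7 215.4] yaw,lean [26.05 20.17] rms 0.58
probe R [[ 0.843 -0.439 -0.31 ]
 [ 0.412  0.898 -0.151]
 [ 0.345  0.     0.939]]
z=0 [505.6 390.5  30.5]
z=85 [479.2 377.7 110.3]
z=119 [468.7 372.5 142.2]
z=165 [454.4 365.6 185.4]
1 rot [-0.225 -0.353  1.997] 116.9
[[-0.843 -0.439  0.31 ]
 [-0.412  0.898  0.151]
 [-0.345  0.    -0.939]]
-1 rot [ 0.318 -0.193 -1.107] 66.9
[[ 0.843  0.439  0.31 ]
 [ 0.412 -0.898  0.151]
 [ 0.345 -0.    -0.939]]
```

Emit:
drive_tool(
  plan=[
    {"slide": [-4,8,0],"rot": [0.032,-0.019,-0.111],"hand": 52},
    {"slide": [-8,16,0],"rot": [0.064,-0.039,-0.221],"hand": 52},
    {"slide": [-12,24,0],"rot": [0.095,-0.058,-0.332],"hand": 52},
    {"slide": [-16,32,0],"rot": [0.127,-0.077,-0.443],"hand": 52},
    {"slide": [-20,40,0],"rot": [0.159,-0.097,-0.554],"hand": 52},
    {"slide": [-24,48,0],"rot": [0.191,-0.116,-0.664],"hand": 52},
    {"slide": [-28,54,0],"rot": [0.223,-0.135,-0.775],"hand": 52},
    {"slide": [-33,60,0],"rot": [0.254,-0.154,-0.886],"hand": 52},
  ],
)

```text
time: 16.35
tcp_pos: [435.9, 352.4, 305.7]
eef_rot: [-2.876, -1.008, -0.432]
ft_force: [0.6, -0.1, 0.3]
opening: 52.0
```

```bash
cat > goal.py <<'E'
from h import *
import sys
# probe frame & desired tool frame
D=np.array([[.843,.439,.31],[.412,-.898,.151],[.345,0,-.939]]); tip=np.array([505.6,390.5,30.5]); zp=-D[:,2]
s=ctrl.state(); M=rot(s['eef_rot']); print('t',s['time'],'tcp',s['tcp_pos'].round(1),'rot to go',R.from_matrix(D@M.T).as_rotvec().round(3),'F',s['ft_force'].round(1),'op',s['opening'].round(1) if hasattr(s['opening'],'round') else s['opening'],'j',s['joint_positions'].round(2))
for k in map(float,sys.argv[1:]): print(k,'slide',(tip+k*zp-s['tcp_pos']).round(1))
print('along/off', ((s['tcp_pos']-tip)@np.c_[D[:,0],D[:,1],zp]).round(1))
E
python3 goal.py 228 208 158 108
```

```text
t 16.35 tcp [435.9 352.4 305.7] rot to go [ 0.062 -0.038 -0.214] F [ 0.6 -0.1  0.3] op 51.963241768090676 j [ 0.59 -0.32  1.9  -0.01  1.27  1.49]
228.0 slide [ -1.    3.7 -61.2]
208.0 slide [  5.2   6.7 -79.9]
158.0 slide [  20.7   14.2 -126.9]
108.0 slide [  36.2   21.8 -173.8]
along/off [ 20.5   3.6 285.8]
```

Emit:
drive_tool(
  plan=[
    {"slide": [0,0,0],"rot": [0.031,-0.019,-0.107],"hand": 52},
    {"slide": [-1,3.7,-20],"rot": [0.062,-0.038,-0.214],"hand": 52},
    {"slide": [-1,3.7,-40],"rot": [0.062,-0.038,-0.214],"hand": 52},
    {"slide": [-1,3.7,-60],"rot": [0.062,-0.038,-0.214],"hand": 52},
    {"slide": [-1,3.7,-61],"rot": [0.062,-0.038,-0.214],"hand": 52},
    {"slide": [-1,3.7,-61],"rot": [0.062,-0.038,-0.214],"hand": 52},
  ],
)

```text
time: 16.85
tcp_pos: [434.5, 354.6, 243.4]
eef_rot: [-2.943, -0.678, -0.52]
ft_force: [0.1, -0.1, 0.1]
opening: 51.8
```

```bash
python3 goal.py 208 158 108; python3 look.py w8 >/dev/null; sed 's/w7/w8/g' orange.py > o8.py; python3 o8.py; python3 fitbox.py
```

```text
t 16.85 tcp [434.5 354.6 243.4] rot to go [ 0.002 -0.002  0.002] F [ 0.1 -0.1  0.1] op 51.76931681361232 j [ 0.62 -0.34  2.02 -0.07  1.11  1.76]
208.0 slide [  6.6   4.5 -17.6]
158.0 slide [ 22.1  12.  -64.5]
108.0 slide [  37.6   19.6 -111.5]
along/off [ -1.3   1.  227.3]
w8 1143
 range [[435.1, 348.4, 211.4], [447.4, 359.6, 216.1], [459.2, 370.8, 219.6]]
scene 49
 range [[435.0, 353.2, 208.3], [443.8, 362.9, 213.7], [453.4, 370.6, 218.9]]
top 19
 range [[440.5, 352.7, 209.5], [447.0, 359.5, 215.6], [455.9, 366.0, 219.0]]
top [449.6 358.4 216.5] yaw,lean [-151.23  -17.17] rms 0.78
probe R [[-0.837  0.481 -0.259]
 [-0.46  -0.877 -0.142]
 [-0.295  0.     0.955]]
z=0 [500.6 386.4  28.3]
z=85 [478.6 374.3 109.5]
z=119 [469.8 369.5 142. ]
z=165 [457.9 362.9 185.9]
1 rot [-0.024  0.047  0.049] 4.1
[[ 0.837  0.481  0.259]
 [ 0.46  -0.877  0.142]
 [ 0.295  0.    -0.955]]
-1 rot [ 0.881  0.455 -2.932] 177.3
[[-0.837 -0.481  0.259]
 [-0.46   0.877  0.142]
 [-0.295 -0.    -0.955]]
```

View pics/w8.png

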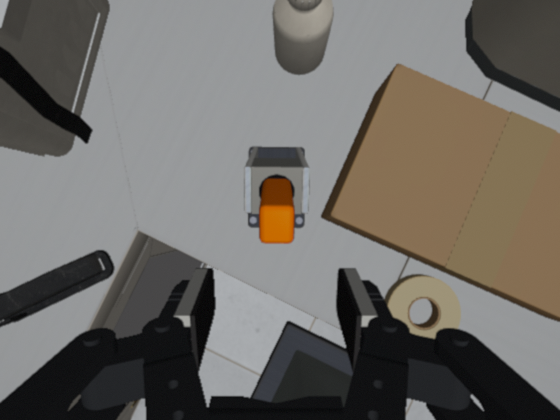

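The handle at px (277,225) is centred laterally between the pads. Advance along its axis.

Emit:
drive_tool(
  plan=[
    {"slide": [6.5,3.1,-18],"rot": [0,0,0],"hand": 52},
    {"slide": [13,6.3,-37],"rot": [0,0,0],"hand": 52},
    {"slide": [19.5,9.5,-56],"rot": [0,0,0],"hand": 52},
    {"slide": [26,12.6,-75],"rot": [0,0,0],"hand": 52},
    {"slide": [31,15,-89],"rot": [0,0,0],"hand": 52},
    {"slide": [35,17,-100],"rot": [0,0,0],"hand": 52},
    {"slide": [38,18.5,-109],"rot": [0,0,0],"hand": 52},
    {"slide": [38.7,18.8,-111],"rot": [0,0,0],"hand": 52},
  ],
)

```text
time: 17.57
tcp_pos: [474.4, 373.9, 133.7]
eef_rot: [-2.942, -0.677, -0.523]
ft_force: [-0.4, -0.0, -0.6]
opening: 52.0
```

```bash
python3 goal.py 108; python3 look.py w9 >/dev/null
```

```text
t 17.5667 tcp [474.4 373.9 133.7] rot to go [ 0.001 -0.     0.002] F [-0.4 -0.  -0.6] op 52.030163686727704 j [ 0.61 -0.15  2.06 -0.07  0.89  1.76]
108.0 slide [-2.3  0.2 -1.8]
along/off [  2.5   1.2 109.1]
```

View pics/w9.png

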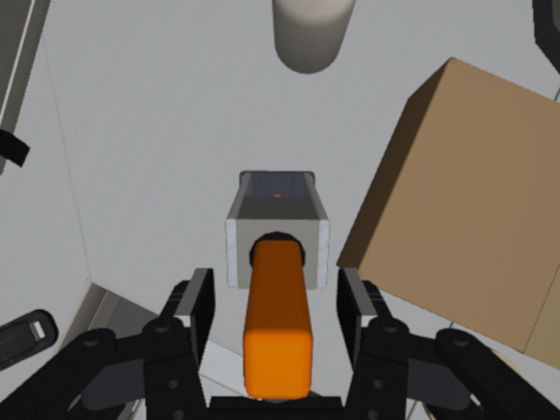

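Handle lies centred between the pads (px 278 against a mid-line of 276). Close.

Emit:
drive_tool(
  plan=[
    {"slide": [0,0,0],"rot": [0,0,0],"hand": 40},
    {"slide": [0,0,0],"rot": [0,0,0],"hand": 28},
    {"slide": [0,0,0],"rot": [0,0,0],"hand": 15},
    {"slide": [0,0,0],"rot": [0,0,0],"hand": 10},
    {"slide": [0,0,0],"rot": [0,0,0],"hand": 10},
    {"slide": [0,0,0],"rot": [0,0,0],"hand": 10},
    {"slide": [0,0,0],"rot": [0,0,0],"hand": 10},
    {"slide": [0,0,0],"rot": [0,0,0],"hand": 10},
  ],
  grip_force=60,
)

```text
time: 18.28
tcp_pos: [474.9, 374.4, 135.5]
eef_rot: [-2.941, -0.677, -0.526]
ft_force: [-2.2, -2.0, 5.6]
opening: 21.2
```

```bash
python3 goal.py 230
```

```text
t 18.2833 tcp [474.9 374.4 135.5] rot to go [-0.001  0.002  0.002] F [-2.2 -2.   5.6] op 21.217520885011318 j [ 0.61 -0.15  2.06 -0.07  0.89  1.76]
230.0 slide [-40.6 -18.6 110.9]
along/off [  3.7   1.  110.6]
```

Emit:
drive_tool(
  plan=[
    {"slide": [-3.1,-1.5,9.4],"rot": [0,0,0],"hand": 10},
    {"slide": [-8,-3.9,24.2],"rot": [0,0,0],"hand": 10},
    {"slide": [-13,-6.3,39.4],"rot": [0,0,0],"hand": 10},
    {"slide": [-18,-8.8,54.5],"rot": [0,0,0],"hand": 10},
    {"slide": [-23,-11.2,69.7],"rot": [0,0,0],"hand": 10},
    {"slide": [-28,-13.6,84.8],"rot": [0,0,0],"hand": 10},
    {"slide": [-33,-16.1,100],"rot": [0,0,0],"hand": 10},
    {"slide": [-38,-18.5,115],"rot": [0,0,0],"hand": 10},
  ],
)

```text
time: 18.95
tcp_pos: [435.9, 355.4, 250.7]
eef_rot: [-2.941, -0.677, -0.524]
ft_force: [0.2, 0.2, -0.8]
opening: 21.3
```

Emit:
drive_tool(
  plan=[
    {"slide": [-4,-2,12],"rot": [0,0,0],"hand": 10},
    {"slide": [-8,-4,24],"rot": [0,0,0],"hand": 10},
    {"slide": [-12,-6,36],"rot": [0,0,0],"hand": 10},
    {"slide": [-16,-8,48],"rot": [0,0,0],"hand": 10},
    {"slide": [-16,-8,48],"rot": [0,0,0],"hand": 10},
  ],
)

```text
time: 19.37
tcp_pos: [420.3, 347.9, 302.6]
eef_rot: [-2.938, -0.677, -0.531]
ft_force: [0.3, 0.5, 0.0]
opening: 21.5
```

```bash
python3 - <<'E'
from h import *
s=ctrl.state();M=rot(s['eef_rot']);z=M[:,2];print(s['tcp_pos'].round(1),s['ft_force'].round(1),s['opening'])
r=np.cross(z,[0,0,-1]);r*=np.arcsin(np.linalg.norm(r))/np.linalg.norm(r);print('upright rot',r.round(4)); print((R.from_rotvec(r).as_matrix()@M).round(3))
E
python3 - <<'E'
import sys;sys.path.insert(0,'.')
E
```

```text
[420.3 347.9 302.6] [0.3 0.5 0. ] 21.544663874799237
upright rot [-0.1569  0.3213  0.    ]
[[ 0.899  0.438 -0.   ]
 [ 0.438 -0.899  0.   ]
 [-0.    -0.    -1.   ]]
```

Emit:
drive_tool(
  plan=[
    {"slide": [0,-10,3],"rot": [-0.039,0.08,0],"hand": 10},
    {"slide": [5,-35,5],"rot": [-0.078,0.16,0],"hand": 10},
    {"slide": [12,-70,8],"rot": [-0.118,0.241,0],"hand": 10},
    {"slide": [22,-105,8],"rot": [-0.157,0.321,0],"hand": 10},
    {"slide": [32,-140,8],"rot": [-0.157,0.321,0],"hand": 10},
    {"slide": [43,-175,8],"rot": [-0.157,0.321,0],"hand": 10},
    {"slide": [54,-210,8],"rot": [-0.157,0.321,0],"hand": 10},
    {"slide": [65,-245,8],"rot": [-0.157,0.321,0],"hand": 10},
  ],
)

```text
time: 20.03
tcp_pos: [485.6, 101.2, 309.7]
eef_rot: [3.061, 0.705, -0.001]
ft_force: [0.5, 0.8, -1.9]
opening: 21.3
```

Emit:
drive_tool(
  plan=[
    {"slide": [11,-35,0],"rot": [0,0,0],"hand": 10},
    {"slide": [22,-70,0],"rot": [0,0,0],"hand": 10},
    {"slide": [32,-100,0],"rot": [0,0,0],"hand": 10},
    {"slide": [41,-130,0],"rot": [0,0,0],"hand": 10},
    {"slide": [47,-150,0],"rot": [0,0,0],"hand": 10},
    {"slide": [47,-155,0],"rot": [0,0,0],"hand": 10},
    {"slide": [47,-155,0],"rot": [0,0,0],"hand": 10},
    {"slide": [47,-155,0],"rot": [0,0,0],"hand": 10},
  ],
)

```text
time: 20.7
tcp_pos: [532.4, -53.5, 309.2]
eef_rot: [-3.061, -0.705, 0.002]
ft_force: [-0.1, 0.3, -1.0]
opening: 21.1
```

```bash
python3 look.py w10; python3 - <<'E'
from h import *
import cv2
im=cv2.imread('pics/w10.png');cv2.imwrite('pics/w10c.png',cv2.resize(im[120:420,140:420],None,fx=2,fy=2,interpolation=cv2.INTER_CUBIC))
W=np.load('pics/w10.npz')['W'];s=ctrl.state();t=s['tcp_pos'];M=rot(s['eef_rot']);q=(W-t)@M
for a in range(-10,125,8):
    m=(q[...,2]>=a)&(q[...,2]<a+8)&(np.hypot(q[...,0],q[...,1])<22); k=q[m]
    if len(k)>3: v,u=np.nonzero(m); print(a,len(k),'tx',np.percentile(k[:,0],[2,50,98]).round(1),'ty',np.percentile(k[:,1],[2,50,98]).round(1),'uv',u.mean().round(),v.mean().round())
E
```

```text
t 20.7 tcp [532.4 -53.5 309.2] op 21.1 F [-0.1  0.3 -1. ]
[[ 0.899  0.437 -0.001]
 [ 0.437 -0.899  0.001]
 [-0.001 -0.001 -1.   ]]
joints [-0.2  -0.18  1.76  0.    1.57  0.92]
-10 472 tx [-6.3  7.1 10.1] ty [-12.9   1.2  15.3] uv 276.0 244.0
22 48 tx [-2.4 -0.5  0.2] ty [-2.3  1.6  5.5] uv 276.0 231.0
30 63 tx [-2.9 -0.4  0.2] ty [-2.4  1.9  5.7] uv 277.0 227.0
38 57 tx [-3.4 -0.7  0.3] ty [-2.5  1.9  5.9] uv 277.0 223.0
46 51 tx [-3.6 -0.6  0.1] ty [-2.6  1.4  6. ] uv 276.0 219.0
54 44 tx [-4.  -0.8 -0.1] ty [-2.7  1.4  5.6] uv 276.0 215.0
62 43 tx [-2.6 -0.7  0. ] ty [-2.1  2.1  5.6] uv 277.0 211.0
70 38 tx [-2.8 -0.9 -0. ] ty [-2.2  2.1  5.8] uv 277.0 208.0
78 21 tx [-3.2 -0.8 -0.1] ty [-2.3  1.4  5.9] uv 276.0 205.0
86 14 tx [-3.5 -2.1 -1.6] ty [-0.6  1.5  4.3] uv 276.0 203.0
94 23 tx [-4.1 -2.3 -1.6] ty [-0.9  2.3  4.7] uv 277.0 201.0
102 37 tx [-5.2 -2.4 -1. ] ty [-1.7  2.3  5.6] uv 277.0 198.0
```

View pics/w10c.png

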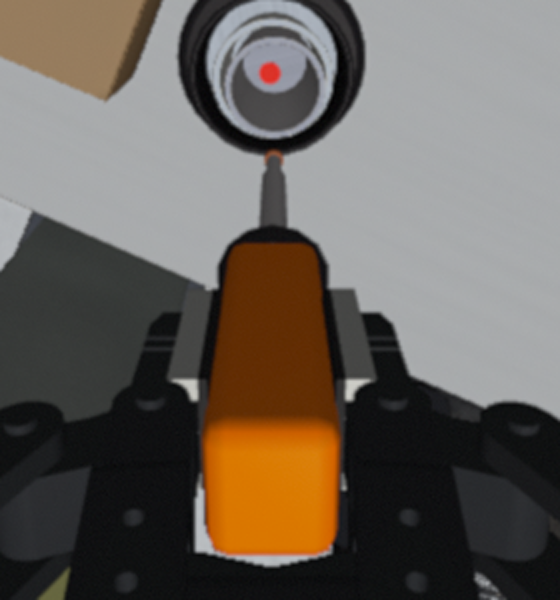

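The tip points at crop px (272,158) and the dot is visible at (270,72), so I can take tip and dot from the same image, which cancels camera bias.

```bash
cat > rel.py <<'E'
from h import *
import sys
n=sys.argv[1]
im=cv2.imread(f'pics/{n}.png').astype(int);z=np.load(f'pics/{n}.npz');W=z['W'];T=z['T'];K=z['K'];s=ctrl.state();t=s['tcp_pos'];M=rot(s['eef_rot']);q=(W-t)@M
m=(im[...,2]>im[...,1]+60)&(im[...,2]>im[...,0]+60)&(np.hypot(W[...,0]-541,W[...,1]+50)<35)&(W[...,2]<60)
v,u=np.nonzero(m);u0,v0=u.mean(),v.mean();d=T[:3,:3]@np.array([(u0-K[0,2])/K[0,0],-(v0-K[1,2])/K[1,1],-1]);o=T[:3,3]
zf=np.nanmedian(W[m][:,2]); dot=o+d*(24.3-o[2])/d[2]
print('dot px',len(u),u0.round(1),v0.round(1),'depth pt',np.nanmedian(W[m],0).round(1),'ray pt',dot.round(1))
rim=W[(np.hypot(W[...,0]-541,W[...,1]+50)<35)&(W[...,2]>112)&(W[...,2]<119)].astype(np.float32); print('rim',cv2.minEnclosingCircle(rim[:,:2].copy()))
st=q[(q[...,2]>22)&(q[...,2]<84)&(np.hypot(q[...,0]+4,q[...,1]-1.6)<8)&(q[...,0]>-6)].reshape(-1,3)
if len(st)>20:
    # cylinder r=4.5 fit with slope
    from scipy.optimize import least_squares
    f=lambda a:np.hypot(st[:,0]-a[0]-a[2]*(st[:,2]-110)/100,st[:,1]-a[1]-a[3]*(st[:,2]-110)/100)-4.5
    a=least_squares(f,[-4.5,1.6,0,0],loss='soft_l1').x; tip=t+M@np.array([a[0],a[1],110.6]); print('axis at tip tx,ty, slope mm/100',a.round(2),'tip world',tip.round(1),'move',(dot-tip)[:2].round(1))
    ft=q[(q[...,2]>95)&(q[...,2]<118)&(np.hypot(q[...,0]+4.5,q[...,1]-1.6)<6)]; print('foot tz',np.percentile(ft[:,2],[50,90,99]).round(1),np.percentile(ft[:,:2],[2,98],axis=0).round(1).tolist())
E
python3 rel.py w10
```

```text
dot px 98 274.6 156.1 depth pt [533.7 -52.3  24.5] ray pt [533.5 -52.5  24.3]
rim ((541.2174072265625, -51.86233901977539), 26.136274337768555)
axis at tip tx,ty, slope mm/100 [-4.91  2.01 -0.47  0.62] tip world [528.8 -56.9 198.8] move [4.8 4.4]
foot tz [105.4 107.7 109.8] [[-5.0, -1.7], [-1.1, 5.6]]
```

Emit:
drive_tool(
  plan=[
    {"slide": [4.8,4.4,0],"rot": [0,0,0],"hand": 10},
    {"slide": [4.8,4.4,-20],"rot": [0,0,0],"hand": 10},
    {"slide": [4.8,4.4,-50],"rot": [0,0,0],"hand": 10},
    {"slide": [4.8,4.4,-65],"rot": [0,0,0],"hand": 10},
    {"slide": [4.8,4.4,-70],"rot": [0,0,0],"hand": 10},
    {"slide": [4.8,4.4,-70],"rot": [0,0,0],"hand": 10},
    {"slide": [4.8,4.4,-70],"rot": [0,0,0],"hand": 10},
    {"slide": [4.8,4.4,-70],"rot": [0,0,0],"hand": 10},
  ],
)

```text
time: 21.42
tcp_pos: [538.2, -48.3, 241.5]
eef_rot: [3.06, 0.707, 0.003]
ft_force: [0.4, 0.5, 0.1]
opening: 21.2
```

```bash
python3 look.py w11; python3 rel.py w11
```

```text
t 21.4167 tcp [538.2 -48.3 241.5] op 21.2 F [0.4 0.5 0.1]
[[ 0.899  0.439  0.002]
 [ 0.439 -0.899 -0.   ]
 [ 0.002  0.001 -1.   ]]
joints [-0.19 -0.15  1.84  0.    1.45  0.93]
dot px 131 275.8 173.8 depth pt [533.4 -52.2  24.7] ray pt [533.3 -52.4  24.3]
rim ((541.2835083007812, -51.72933578491211), 26.138402938842773)
axis at tip tx,ty, slope mm/100 [-4.73  1.45 -0.54  0.62] tip world [534.9 -51.8 130.9] move [-1.6 -0.6]
foot tz [105.9 107.8 110. ] [[-5.1, -2.3], [-0.9, 5.1]]
```

Dot error is now 1.6 mm, and the tip is still above the rim. I correct it and go down in steps, watching the force.

Emit:
drive_tool(
  plan=[
    {"slide": [-1.4,-0.5,0],"rot": [0,0.002,0],"hand": 10},
    {"slide": [-1.4,-0.5,-20],"rot": [0,0.002,0],"hand": 10},
    {"slide": [-1.4,-0.5,-45],"rot": [0,0.002,0],"hand": 10},
    {"slide": [-1.4,-0.5,-65],"rot": [0,0.002,0],"hand": 10},
    {"slide": [-1.4,-0.5,-80],"rot": [0,0.002,0],"hand": 10},
    {"slide": [-1.4,-0.5,-90],"rot": [0,0.002,0],"hand": 10},
    {"slide": [-1.4,-0.5,-95],"rot": [0,0.002,0],"hand": 10},
    {"slide": [-1.4,-0.5,-95],"rot": [0,0.002,0],"hand": 10},
  ],
)

```text
time: 22.13
tcp_pos: [536.6, -48.9, 146.1]
eef_rot: [-3.061, -0.707, 0.001]
ft_force: [-0.1, 0.3, -1.0]
opening: 21.5
```

Emit:
drive_tool(
  plan=[
    {"slide": [0,0,0],"rot": [0,0,0],"hand": 10},
    {"slide": [0,0,0],"rot": [0,0,0],"hand": 10},
    {"slide": [0,0,0],"rot": [0,0,0],"hand": 10},
  ],
)

```text
time: 22.38
tcp_pos: [537.5, -49.1, 147.5]
eef_rot: [3.06, 0.707, 0.002]
ft_force: [0.3, -0.4, -1.2]
opening: 21.2
```

```bash
python3 look.py w12; python3 rel.py w12; python3 -c "
import cv2
im=cv2.imread('pics/w12.png');cv2.imwrite('pics/w12c.png',cv2.resize(im[130:290,190:360],None,fx=3.5,fy=3.5,interpolation=cv2.INTER_CUBIC))"
```

```text
t 22.3833 tcp [537.5 -49.1 147.5] op 21.2 F [ 0.3 -0.4 -1.2]
[[ 0.899  0.438  0.002]
 [ 0.438 -0.899 -0.   ]
 [ 0.001  0.001 -1.   ]]
joints [-0.19 -0.09  1.94 -0.    1.28  0.93]
dot px 152 275.2 193.8 depth pt [535.5 -50.4  24.7] ray pt [534.5 -51.3  24.3]
rim ((541.6371459960938, -51.35809326171875), 26.164060592651367)
axis at tip tx,ty, slope mm/100 [-4.63  1.69 -0.45  0.65] tip world [534.1 -52.7  36.7] move [0.4 1.4]
foot tz [105.2 108.1 109.2] [[-4.9, -2.0], [-0.7, 5.3]]
```

View pics/w12c.png

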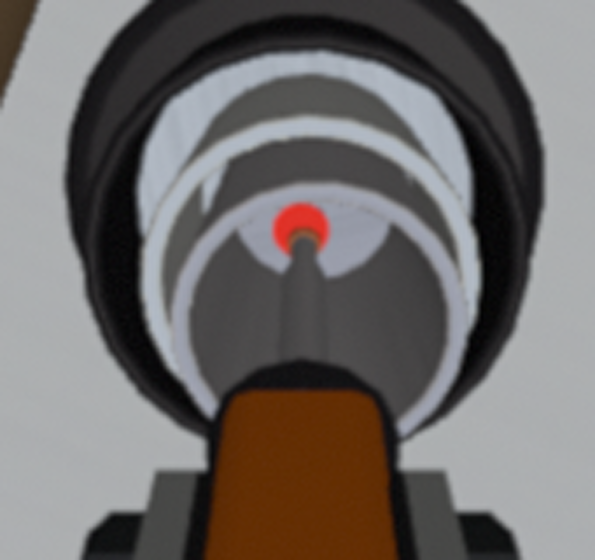

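The tip sits over the dot (crop px 302,232), with the dot's near part hidden by the stem. Now lower to contact.

Emit:
drive_tool(
  plan=[
    {"slide": [-0.3,0,-4],"rot": [0,0,0],"hand": 10},
    {"slide": [-0.3,0,-8],"rot": [0,0,0],"hand": 10},
    {"slide": [-0.3,0,-11],"rot": [0,0,0],"hand": 10},
    {"slide": [-0.3,0,-11],"rot": [0,0,0],"hand": 10},
    {"slide": [-0.3,0,-11],"rot": [0,0,0],"hand": 10},
  ],
)

```text
time: 22.85
tcp_pos: [536.7, -49.0, 135.7]
eef_rot: [3.061, 0.707, 0.0]
ft_force: [-0.2, -0.2, -1.2]
opening: 21.6
```

Emit:
drive_tool(
  plan=[
    {"slide": [0,0,-2],"rot": [0,0,0],"hand": 10},
    {"slide": [0,0,-4],"rot": [0,0,0],"hand": 10},
    {"slide": [0,0,-4],"rot": [0,0,0],"hand": 10},
    {"slide": [0,0,-4],"rot": [0,0,0],"hand": 10},
  ],
)

```text
time: 23.18
tcp_pos: [536.8, -49.1, 131.9]
eef_rot: [3.061, 0.707, 0.001]
ft_force: [0.1, 0.1, -0.9]
opening: 21.3
```

Emit:
drive_tool(
  plan=[
    {"slide": [0,0,-1],"rot": [0,0,0],"hand": 10},
    {"slide": [0,0,-2],"rot": [0,0,0],"hand": 10},
    {"slide": [0,0,-2],"rot": [0,0,0],"hand": 10},
    {"slide": [0,0,-2],"rot": [0,0,0],"hand": 10},
  ],
)

```text
time: 23.52
tcp_pos: [536.9, -49.0, 130.0]
eef_rot: [3.061, 0.707, 0.001]
ft_force: [-0.0, -0.1, 0.7]
opening: 21.1
```

```bash
cat > avg.py <<'E'
from h import *
F=[];P=[]
for i in range(16):
    ctrl.camera('wrist'); s=ctrl.state(); F.append(s['ft_force']); P.append(s['tcp_pos'])
print('F',np.mean(F,0).round(2),'sd',np.std(F,0).round(2),'tcp',np.mean(P,0).round(2),'t',s['time'])
E
python3 avg.py
```

```text
F [0.02 0.08 0.39] sd [0.44 0.53 0.41] tcp [536.86 -49.04 129.92] t 24.3167
```

Emit:
drive_tool(
  plan=[
    {"slide": [0,0,-1],"rot": [0,0,0],"hand": 10},
    {"slide": [0,0,-2],"rot": [0,0,0],"hand": 10},
    {"slide": [0,0,-2],"rot": [0,0,0],"hand": 10},
    {"slide": [0,0,-2],"rot": [0,0,0],"hand": 10},
  ],
)

```text
time: 24.65
tcp_pos: [536.9, -49.1, 127.9]
eef_rot: [3.061, 0.707, 0.001]
ft_force: [0.2, 0.0, 1.5]
opening: 21.7
```

```bash
python3 avg.py; python3 look.py w13 541,-51,35,112,120; python3 rel.py w13
```

```text
F [-0.06 -0.12  0.76] sd [0.53 0.38 0.45] tcp [536.87 -49.04 127.92] t 25.45
t 25.45 tcp [536.9 -49.  127.9] op 21.4 F [-0.1  0.3  0.6]
[[ 0.899  0.438  0.001]
 [ 0.438 -0.899 -0.   ]
 [ 0.001  0.001 -1.   ]]
joints [-0.19 -0.07  1.96 -0.    1.25  0.93]
541,-51,35,112,120 1320 mec [541.4 -51.3] 26.4 lsq [542. -51.] 24.1 z [112.6 116.1 117.5]
dot px 109 276.0 200.3 depth pt [534.6 -50.3  24.8] ray pt [534.  -51.8  24.3]
rim ((541.4035034179688, -51.319149017333984), 26.364412307739258)
axis at tip tx,ty, slope mm/100 [-4.72  1.56 -0.48  0.66] tip world [533.4 -52.5  17.3] move [0.6 0.8]
foot tz [102.4 103.6 104.2] [[-7.7, -3.7], [-0.1, 6.8]]
```

Emit:
drive_tool(
  plan=[
    {"slide": [0,0,-0.7],"rot": [0,0,0],"hand": 10},
    {"slide": [0,0,-0.7],"rot": [0,0,0],"hand": 10},
    {"slide": [0,0,-0.7],"rot": [0,0,0],"hand": 10},
  ],
)

```text
time: 25.75
tcp_pos: [536.9, -49.0, 127.2]
eef_rot: [3.061, 0.707, 0.001]
ft_force: [1.2, 0.4, 0.4]
opening: 21.1
```

```bash
python3 avg.py; python3 look.py w14 541,-51,35,112,120 541,-51,42,88,94; python3 rel.py w14; python3 -c "
import cv2
im=cv2.imread('pics/w14.png');cv2.imwrite('pics/w14c.png',cv2.resize(im[130:290,190:360],None,fx=3.5,fy=3.5,interpolation=cv2.INTER_CUBIC))"
```

```text
F [ 0.06 -0.14  0.93] sd [0.67 0.54 0.42] tcp [536.88 -49.04 127.2 ] t 26.55
t 26.55 tcp [536.9 -49.  127.2] op 21.1 F [-1.   0.5  1. ]
[[ 0.899  0.439  0.001]
 [ 0.439 -0.899 -0.   ]
 [ 0.001  0.001 -1.   ]]
joints [-0.19 -0.07  1.96 -0.    1.25  0.93]
541,-51,35,112,120 1312 mec [541.5 -51.4] 26.2 lsq [542. -51.] 24.1 z [112.5 116.1 117.7]
541,-51,42,88,94 1569 mec [541.  -50.2] 33.0 lsq [543.6 -48.4] 27.9 z [88.4 91.4 93.6]
dot px 112 276.0 200.6 depth pt [534.7 -50.4  24.7] ray pt [533.9 -51.8  24.3]
rim ((541.5491943359375, -51.40348815917969), 26.167741775512695)
axis at tip tx,ty, slope mm/100 [-4.8   1.57 -0.58  0.67] tip world [533.3 -52.6  16.6] move [0.6 0.8]
foot tz [102.1 103.3 104. ] [[-7.5, -3.7], [0.1, 7.5]]
```

View pics/w14c.png

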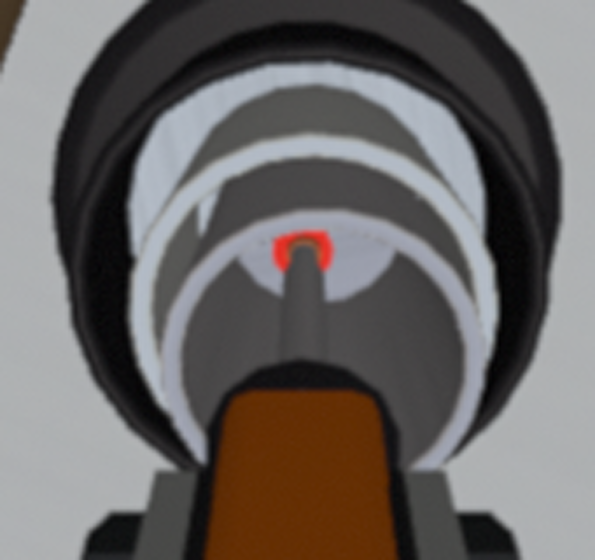

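The foot sits in the middle of the dot at crop px (302,245). The cups are still home (rims read 116.1 and 91.4, with the known +1.3 bias), and the push is about 2.1 N. Handing in.

```bash
python3 -c "
from cell import ctrl
print(ctrl.sign_off())"
```

```text
the job is handed in; nothing more can be done
None
```

The calorimeter is made up and the thermometer is held upright in it, tip on the red dot. I handed in at about 26.6 s; `sign_off` gives no verdict.

- **Cups:** the middle cup is home in the large one and the small cup is home in the middle one. The rims read 91.4 and 116.1 mm, against 90 and 115 expected with the camera's roughly 1.3 mm high bias.
- **Probe position:** it was drawn out along its leaning axis and stood up to within about 0.5°. The foot is centred on the dot to about 1 mm, and the dot shows round it in the last picture.
- **Tip push:** the averaged force gives about 2.2 N, or 7.3 mm. The geometry and depth readings give nearer 6.4 mm. Both are close to half-way.

**What went wrong along the way:**
- The first grasp of the middle cup closed on air, because the real fingertips sit about 37 mm short of the stated TCP. I measured that and used it from then on; the miss disturbed nothing.
- I gripped the small cup twice, because the first grip was too low to clear the middle cup's rim.

I did not touch the bottle, timer, tape or slide box, but I did not measure them again at the end.

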